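# Set a stone blank in the marking-out jig and hang the template over it

## Task

Tip the standing stone blank over the steel front edge of the marking-out jig so that it lies flat on the bed, by pushing and without lifting it, and push it along between the two posts until its end is home and square against the wooden back stop. Then lift the metal template by its wooden grip and hang it on the jig's two pins, one through each round end hole, so that it sits flush on both posts above the stone, and let go. Leave the screwdriver, bottle and jar where they stand.

Things in the scene. Friction and masses are not known exactly. Their poses are not given: they have to be found in the camera images.
- jig: marking-out jig, fixed to the bench: a plywood bed 195 (x) by 220 (y) by 16 (z) mm with two posts and a wooden back stop. Origin on the bench top, midway between the posts; x runs from the bed's front edge (x = -100) past the posts (x = 0) to the stop (x = +65), y along the line of the posts, z up. The bed ends at x = +95.
- front_edge (a point): middle of the top of the bed's upright steel front edge, 16 mm above the bench: the fence over which the blank is tipped. It is at jig x = -100 and runs 220 mm along jig y.
- stop_face (a point): middle of the back stop's front face, at jig x = +65, 36 mm above the bench. The stop is a wooden bar 22 (x) by 130 (y) mm whose top is 50 mm above the bench.
- pin0 (a point): top of the upright steel pin on the aluminium post at jig y = -75 mm. Post 32 (x) by 30 (y) mm, its flat top 60 mm above the bench; pin 10 mm in diameter, standing 22 mm above the post (82 mm above the bench), the last 7 mm tapering to 4.4 mm.
- pin1 (a point): top of the pin on the post at jig y = +75 mm; post and pin as at pin0
- blank_center (a point): centre of the stone blank: loose grey block 40 (own x) by 60 (y) by 130 (z) mm, about 0.7 kg. Starts on end, 60 mm wide face a few mm from the front edge, own x nearly along jig x. Tipped, it lies 40 mm thick along jig x, its tail some 15 mm out over the front edge, some 50 mm short of the stop. Home: centre at jig x = 0, z = 36 mm, its top 4 mm below the post tops.
- template_grip (a point): centre of the wooden grip of the template: loose aluminium plate 70 (own x) by 190 (y) by 6 mm, about 0.28 kg, flat on the bench, a round hole near each end, two windows between. Grip: upright bar 14 (x) by 60 (y) by 36 (z) mm on the plate's middle; this point is 24 mm above the plate's underside, the grip's top 42 mm. Hangs either way round.
- hole0 (a point): centre of the template's round hole at its own y = -75 mm, on the plate's underside; 13 mm in diameter, straight through
- hole1 (a point): centre of the template's round hole at its own y = +75 mm, on the plate's underside; 13 mm in diameter, straight through
- screwdriver_mid (a point): bystander: screwdriver with a red handle, 190 mm long, lying along its own x, not to be moved; this point is about at its middle, 12 mm above the bench
- bottle: bystander: brown glass bottle, 60 mm in diameter, 200 mm tall, standing beyond the work; origin under its centre
- paste_jar: bystander: grey jar with a white cap, 64 mm in diameter, 80 mm tall, standing to the left of the work; origin under its centre

How it is judged:
On the way, in this order (a step that is already met when the one before it is completed fails the run):
1. the stone blank lies flat on the jig's bed, tipped over the front edge (angle between blank_center's own z axis and vertical between 1.5 and 1.64 rad and (angle between blank_center's own x axis and vertical below 0.08 rad or angle between blank_center's own x axis and vertical above 3.06 rad) and z of blank_center in the frame of jig between 0.033 and 0.039 m and y of blank_center in the frame of jig between -0.03 and 0.03 m), for 0.2 s.
2. the blank is pushed home and square against the back stop (all of step 1 and x of blank_center in the frame of jig between -0.006 and 0.003 m and angle between the z axis of blank_center and the x axis of jig, either way round below 0.1 rad), for 0.2 s.
3. the template sits on both pins, flush on the posts (((horizontal distance between hole0 and pin0 below 0.004 m and horizontal distance between hole1 and pin1 below 0.004 m) or (horizontal distance between hole0 and pin1 below 0.004 m and horizontal distance between hole1 and pin0 below 0.004 m)) and z of hole0 in the frame of jig between 0.057 and 0.063 m and z of hole1 in the frame of jig between 0.057 and 0.063 m and angle between template_grip's own z axis and vertical below 0.04 rad), for 0.2 s.
At the end, for the whole second after the job is handed in: Blank flat on the bed within 30 mm of the middle, its end within 6 mm of the back stop and square within 0.1 rad; template on both pins (holes within 4 mm of the pins, either way round), flush on both posts within 3 mm and level within 0.04 rad; all at rest (all of step 2 and all of step 3); the robot touches nothing.
It fails at once if the stone blank is lifted instead of tipped (its centre rises above 85 mm) (height (world z) of blank_center above 0.085 m).
It fails at once if the screwdriver is moved by more than 30 mm (distance of screwdriver_mid from where it was at the start of the episode above 0.03 m).
It fails at once if the bottle is moved by more than 30 mm (distance of bottle from where it was at the start of the episode above 0.03 m).
It fails at once if the jar is moved by more than 30 mm (distance of paste_jar from where it was at the start of the episode above 0.03 m).
It fails at once if the bottle or the jar is knocked over (angle between any of bottle, paste_jar's own z axis and vertical above 0.5 rad).
It also fails if it takes over 72 s, if anything falls off the work surface, if the arm or the gripper's body presses on something with over 40 N, if the wrist force passes 120 N, or if a joint passes its speed limit or range.

## Robot

A 7-joint arm with a two-finger parallel gripper is mounted at the origin on the work surface. World frame = base frame: x ahead of the robot, y to its left, z up, the work surface at z = 0. Lengths are in m, angles in rad, forces in N, time in s.
With the tool pointing down it reaches from about 0.425 to 0.95 m from the base axis. Payload 4.7 kg.
Tool frame: the origin (TCP) lies between the finger pads; the fingertips stand 19 mm ahead of it and the grasp point (between the pads) is the TCP; z points along the fingers, y is the direction in which the jaws open and shut (so a half turn about z gives the same grasp; the last joint's range is limited). The gripper opens to 87 mm and grips with 3 to 60 N. Pads are 19 mm wide; open, the fingers measure 117 mm over their backs; the gripper's body (75 mm by 190 mm) begins 51 mm behind the grasp point.
Start: joints at [-1.179, 0.469, -0.049, 1.532, 0.024, 1.141, -0.082], TCP at [0.276, 0.616, 0.203] pointing down, gripper open.
Joint ranges: [-2.59, 2.59], [-0.33, 1.99], [-1.39, 1.29], [0.1, 2.45], [-1.04, 4.18], [0.21, 1.99], [-2.66, 2.66]. Speed limits (rad/s): [2.57, 2.57, 3.14, 3.14, 3.14, 3.14, 3.14].

## Interface

Orientations are given as a unit quaternion [x, y, z, w].
In Python, from station import * gives the robot as it stands. The module is installed in compiled form; this text tells all that it offers.
- The arm moves only by the tool step_arm, never from a script. Its argument "motion" is a list of rows, each an object with "translation": the shift along the world's x, y, z in mm, a list of three; "roll": the turn about the world's z in rad. A call has exactly 8 rows; each row is the pose to reach, as a shift and turn from the pose commanded when the call began; what a row does not reach only later rows make up. A row lasts 1/12 s, in which the tool goes at most 41.7 mm and 7.16 degrees, less where a joint would pass 70% of its speed; a pose out of reach is approached as far as the arm can. A call with a gripper value outside its range is refused whole. "hand" is the closure in counts, from 0 (fully open) to 255 (shut), set as the call begins (left out, the last holds). The fingers move at their own pace and stop on an object; "squeeze" is the grip in N (left out, the last holds). Time passes only in rows, so rows that repeat a pose let the fingers close, or fill a call up. It gives the time, the measured TCP pose, the force and the opening at its end, in the units of the state.
- observe(): the state, without advancing time (a new reading comes with each control period).
- get_image(name): name is "side" or "top" or "wrist"; returns the picture (420x560x3 uint8, blue, green, red); there is no depth.
- calibration(name): a dict with "fx", "fy", "cx", "cy" (pixels), "R" (3x3) and "t" (3): a world point X has camera coordinates R X + t. Camera axes: x right, y down, z forward; pixel columns grow to the right and rows downward; lengths in m; the calibration is good to about 2 mm. A picture is of the moment at which its call begins: read the wrist's pose just before it. calibration takes no time and is no camera call; for the wrist camera it gives the pose at the moment of the call.
- job_done(): hands the job in, once; it reports no verdict.
The state is a dict: "time": time; "joint_positions": joint angles; "dq": joint speeds; "joint_efforts": joint torques, N m; "ee_pos": TCP position; "ee_rot": TCP orientation; "contact_force": force on the tool from outside, world axes, zero at the start; "moment": the same for the moment, N m; "opening": finger opening in m.
Only numpy, scipy, OpenCV 4.12 (cv2) and the standard library are available. Lean on these libraries where they do the work, as an engineer would, in place of code of your own. Each camera call takes 0.05 s, during which the arm holds its last target.

## Working session

There is one attempt and no reset: what is moved stays moved. The work goes in short steps, Python scripts to look and compute and a tool call to move; the robot and the scene stay as the last step left them, time stands still between calls to the robot, and variables do not carry over. Pictures are saved under pics/ and viewed, and the job is handed in when it is done.

Besides the shell and the picture viewer there is one more tool, called after "Emit:" as name(argument=value, ...), one argument or row to a line, values as JSON. step_arm: Moves the arm, as the interface text tells. Its arguments: {"type":"object","properties":{"motion":{"type":"array"},"hand":{"type":"number"},"squeeze":{"type":"number"}},"required":["motion"]}

```bash
mkdir -p pics; cat > h.py <<'E'
from station import *
import numpy as np, cv2
def ray(c,u,v):
    R=np.array(c["R"]);t=np.array(c["t"])
    d=R.T@np.array([(u-c["cx"])/c["fx"],(v-c["cy"])/c["fy"],1.]);o=-R.T@t
    return o,d
def onz(c,u,v,z):
    o,d=ray(c,u,v);return o+d*(z-o[2])/d[2]
def proj(c,X):
    p=np.array(c["R"])@np.array(X)+np.array(c["t"]);return c["fx"]*p[0]/p[2]+c["cx"],c["fy"]*p[1]/p[2]+c["cy"]
E
python3 - <<'E'
from h import *
s=observe();print({k:np.round(v,3) for k,v in s.items()})
for n in("side","top","wrist"):
    c=calibration(n);cv2.imwrite(f"pics/{n}0.png",get_image(n));print(n,{k:np.round(v,3).tolist() for k,v in c.items()})
E
```

```text
{'time': np.float64(0.0), 'joint_positions': array([-1.179,  0.469, -0.049,  1.534,  0.024,  1.141, -0.082]), 'dq': array([-0.001, -0.   ,  0.001,  0.   ,  0.001, -0.001, -0.001]), 'joint_efforts': array([-1.0000e-03, -5.0797e+01, -8.1000e-02, -2.3616e+01, -6.1000e-02,
        3.8000e-02,  0.0000e+00]), 'ee_pos': array([0.275, 0.616, 0.202]), 'ee_rot': array([ 0.209,  0.978, -0.001, -0.   ]), 'contact_force': array([-0.411, -0.871, -1.155]), 'moment': array([0.021, 0.039, 0.014]), 'opening': np.float64(0.087)}
side {'fx': 493.544, 'fy': 493.544, 'cx': 271.713, 'cy': 209.052, 'R': [[0.974, -0.224, -0.021], [-0.146, -0.56, -0.816], [0.171, 0.798, -0.578]], 't': [-0.584, 0.218, 1.068]}
top {'fx': 420.308, 'fy': 420.308, 'cx': 283.868, 'cy': 210.465, 'R': [[-0.029, -1.0, 0.003], [-0.997, 0.029, -0.073], [0.072, -0.005, -0.997]], 't': [0.101, 0.636, 1.176]}
wrist {'fx': 346.25, 'fy': 346.25, 'cx': 275.008, 'cy': 205.459, 'R': [[0.41, 0.912, -0.002], [0.876, -0.392, 0.281], [0.256, -0.117, -0.96]], 't': [-0.675, -0.033, 0.391]}
```

View pics/side0.png

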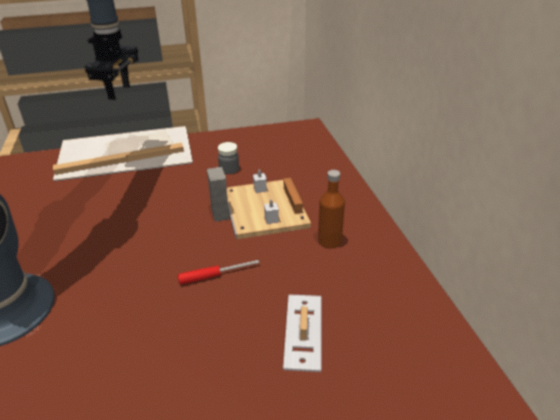

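View pics/top0.png

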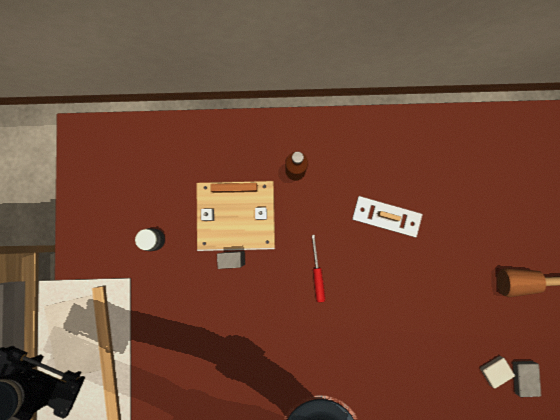

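View pics/wrist0.png

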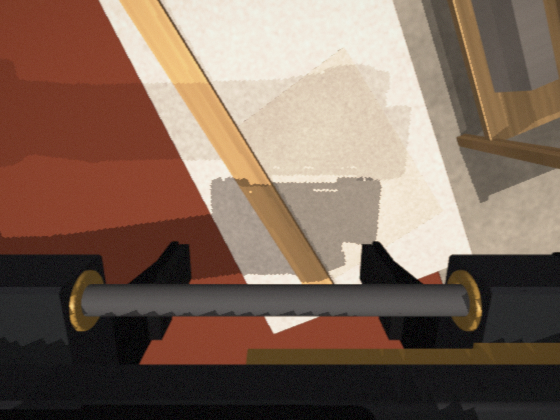

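Top view: the bed spans about (197..274, 182..250), post tops are at (207,214) and (261,213), the blank's top is at (230,260), and the template is at (388,216). I'll enlarge these to measure them.

```bash
python3 - <<'E'
from h import *
im=cv2.imread("pics/top0.png");a=cv2.resize(im[170:275,120:320],None,fx=4,fy=4,interpolation=cv2.INTER_CUBIC);cv2.imwrite("pics/t_jig.png",a)
b=cv2.resize(im[185:250,340:440],None,fx=7,fy=7,interpolation=cv2.INTER_CUBIC);cv2.imwrite("pics/t_tem.png",b)
im=cv2.imread("pics/side0.png");a=cv2.resize(im[130:250,190:350],None,fx=5,fy=5,interpolation=cv2.INTER_CUBIC);cv2.imwrite("pics/s_jig.png",a)
E
```

```text
(no output)
```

View pics/t_jig.png

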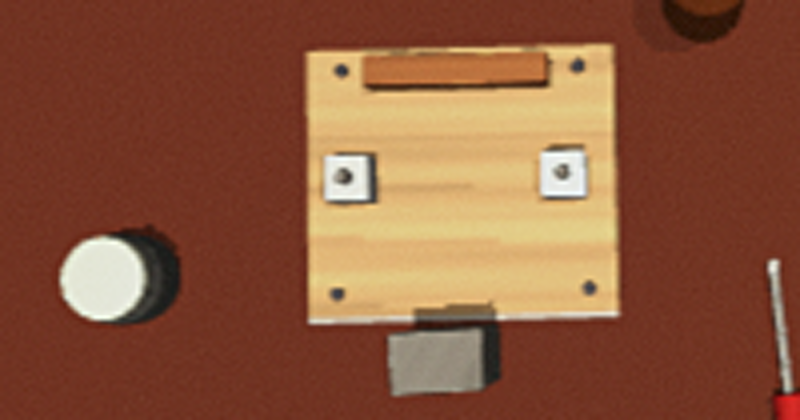

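View pics/t_tem.png

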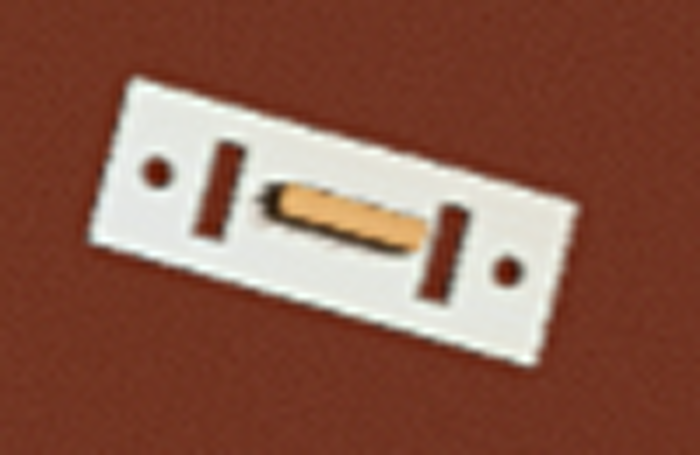

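View pics/s_jig.png

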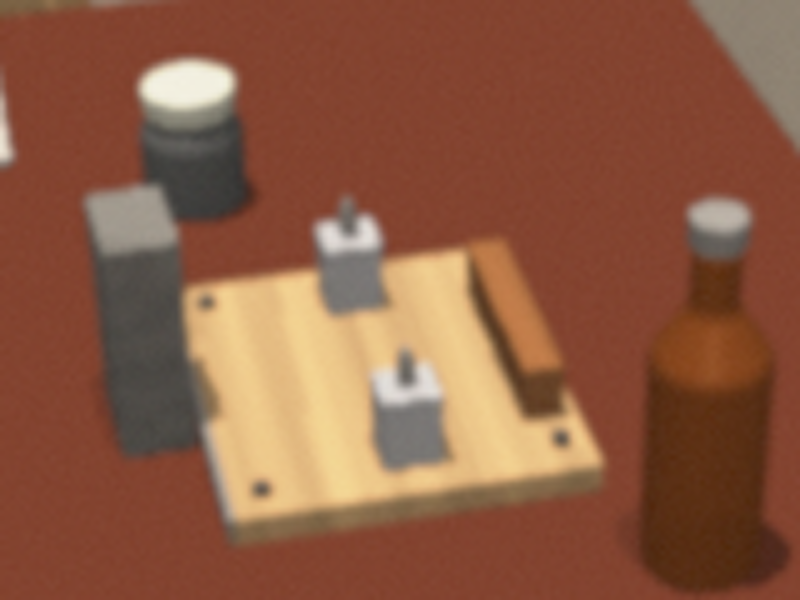

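Jig crop: the bed's corners are (307,52), (612,44), (619,315) and (308,323). The pins are at (344,176) and (562,171). The blank's top corners are (388,335), (484,328), (484,388) and (391,396). Template crop: the holes are at (157,172) and (508,271). Next I cast these onto their planes.

```bash
python3 - <<'E'
from h import *
c=calibration("top")
J=lambda U,V,z:onz(c,120+(U+.5)/4-.5,170+(V+.5)/4-.5,z)[:2]*1000
T=lambda U,V,z:onz(c,340+(U+.5)/7-.5,185+(V+.5)/7-.5,z)[:2]*1000
r=lambda n,x:print(n,np.round(x,1))
bc=[J(*p,.016) for p in((307,52),(612,44),(619,316),(308,323))]
for p in bc:r("bed",p)
P1=J(344,176,.078);P0=J(562,171,.078);r("pins",[P1,P0]);r("postmids",[J(349,178,.06),J(564,174,.06)])
d=P1-P0;print(np.linalg.norm(d));
e=bc[0]-bc[1]+bc[3]-bc[2]
for q in(d,e):print("yaw of y axis",np.arctan2(-q[0],q[1]))
r("frontmid",(bc[2]+bc[3])/2);r("bedmid",sum(bc)/4)
bl=[J(*p,.13) for p in((388,335),(484,328),(484,388),(391,396))]
for p in bl:r("bl",p)
r("blank c",sum(bl)/4)
q=bl[0]-bl[1]+bl[3]-bl[2];print("blank yaw",np.arctan2(-q[0],q[1]))
H=[T(157,172,.006),T(508,271,.006)];r("holes",H);r("hmid",(H[0]+H[1])/2)
q=H[0]-H[1];print(np.linalg.norm(q),np.arctan2(-q[0],q[1]))
r("grip top",[T(280,200,.042),T(422,234,.042)])
tc=[T(*p,.006) for p in((132,76),(580,206),(538,366),(88,242))];r("tcmid",sum(tc)/4)
r("jar",J(104,279,.08))
r("screw",[J(773,262,.005)])
r("stop front",[J(363,85,.05),J(548,80,.05)])
s=observe();print(s["time"])
E
```

```text
bed [726.5 331.8]
bed [726.  112.1]
bed [530.6 112.5]
bed [532.1 333.9]
pins [[631.9 295.4]
 [631.  147.2]]
postmids [[631.6 295.2]
 [630.1 146.8]]
148.1119896702917
yaw of y axis -0.005994385906270816
yaw of y axis -0.004583268052103263
frontmid [531.4 223.2]
bedmid [628.8 222.6]
bl [524.8 259.2]
bl [527.4 197.3]
bl [489.1 198.2]
bl [485.7 258. ]
blank c [506.7 228.2]
blank yaw 0.04948580624732754
holes [[ 636.8 -144. ]
 [ 591.7 -287.1]]
hmid [ 614.2 -215.6]
150.06571477354686 -0.30549244786595553
grip top [[ 621.6 -185.9]
 [ 606.3 -242.2]]
tcmid [ 613.9 -216.3]
jar [566.7 457.9]
screw [[565.9   0.7]]
stop front [[697.2 286.2]
 [697.  156.9]]
0.15
```

Emit:
step_arm(
  motion=[
    {"translation":[15,-37,0],"roll":0.05},
    {"translation":[30,-75,0],"roll":0.1},
    {"translation":[45,-112,0],"roll":0.15},
    {"translation":[60,-150,0],"roll":0.2},
    {"translation":[75,-187,0],"roll":0.25},
    {"translation":[90,-225,0],"roll":0.3},
    {"translation":[105,-262,0],"roll":0.36},
    {"translation":[120,-299,0],"roll":0.415},
  ],
  hand=190,
  squeeze=20,
)

```text
time: 0.82
ee_pos: [0.3959, 0.315, 0.2026]
ee_rot: [0.001, 1.0, -0.0, -0.0]
contact_force: [0.2, -0.5, -0.5]
opening: 0.0414
```

Emit:
step_arm(
  motion=[
    {"translation":[10,-25,-20],"roll":0},
    {"translation":[20,-50,-40],"roll":0},
    {"translation":[30,-75,-60],"roll":0},
    {"translation":[40,-88,-83],"roll":0},
    {"translation":[50,-88,-83],"roll":0},
    {"translation":[58,-88,-83],"roll":0},
    {"translation":[64,-88,-83],"roll":0},
    {"translation":[68,-88,-83],"roll":0},
  ],
)

```text
time: 1.48
ee_pos: [0.4654, 0.2314, 0.1211]
ee_rot: [0.002, 1.0, 0.001, 0.001]
contact_force: [1.0, -0.4, 0.6]
opening: 0.0223
```

```bash
python3 - <<'E'
from h import *
im=get_image("side");cv2.imwrite("pics/s1.png",cv2.resize(im[100:280,140:360],None,fx=3.5,fy=3.3))
s=observe();print(s["time"],s["opening"],s["ee_pos"])
E
```

```text
1.5333 0.021865450197925636 [0.46580236 0.23121248 0.12107693]
```

View pics/s1.png

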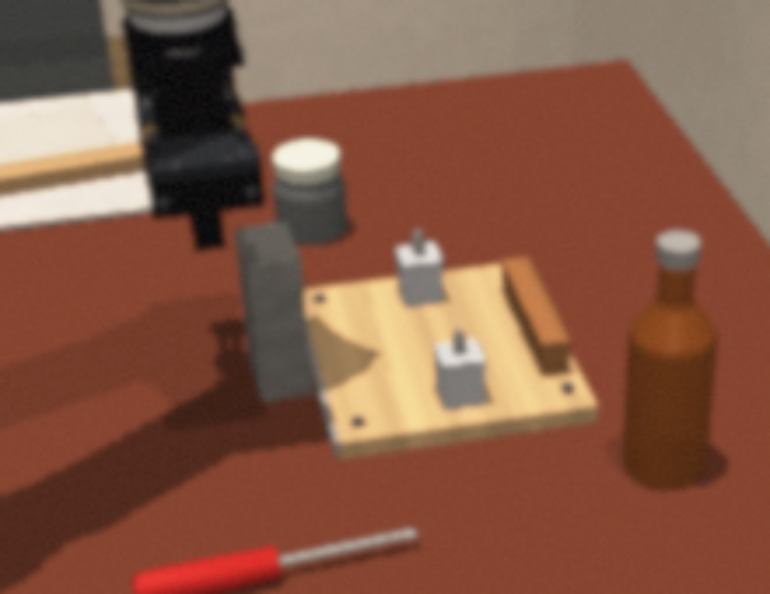

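The fingers are behind the blank's upper part, clear of it by about 10 mm. I'll push steadily in +x.

Emit:
step_arm(
  motion=[
    {"translation":[7,-2,0],"roll":0},
    {"translation":[14,-2,0],"roll":0},
    {"translation":[21,-2,0],"roll":0},
    {"translation":[28,-2,0],"roll":0},
    {"translation":[34,-2,0],"roll":0},
    {"translation":[40,-2,0],"roll":0},
    {"translation":[46,-2,0],"roll":0},
    {"translation":[50,-2,0],"roll":0},
  ],
)

```text
time: 2.2
ee_pos: [0.5146, 0.2271, 0.1196]
ee_rot: [0.003, 1.0, 0.0, 0.0]
contact_force: [-0.7, 0.1, -0.4]
opening: 0.0219
```

```bash
python3 - <<'E'
from h import *
im=get_image("side");cv2.imwrite("pics/s2.png",cv2.resize(im[100:280,140:360],None,fx=3.5,fy=3.3))
s=observe();print(s["time"],s["contact_force"],s["ee_pos"])
E
```

```text
2.25 [ 1.40503415 -0.59709418 -0.26691232] [0.51516648 0.22700808 0.11964715]
```

View pics/s2.png

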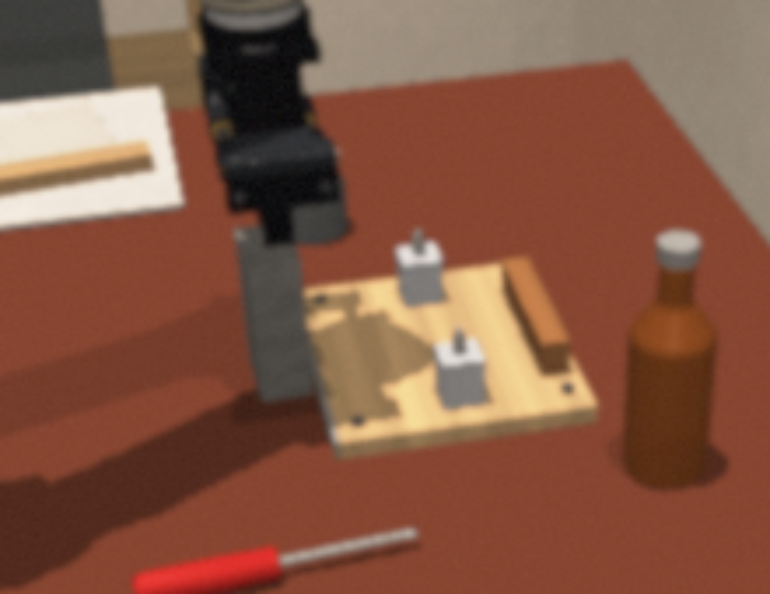

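The blank hasn't moved, yet the fingers look level with its top. I'll project the expected fingertip and the blank's corners into the side view before going on.

```bash
python3 - <<'E'
from h import *
c=calibration("side")
f=lambda X:np.round([(proj(c,X)[0]-140)*3.5,(proj(c,X)[1]-100)*3.3])
print("tip",f([.515,.227,.10]),"tcp",f([.515,.227,.12]))
for X in([.485,.258,.13],[.525,.259,.13],[.489,.198,.13],[.527,.197,.13],[.489,.198,0],[.527,.197,0]):print(X,f(X))
im=get_image("top");cv2.imwrite("pics/t2.png",cv2.resize(im[150:300,100:340],None,fx=3.3,fy=3.3))
print(observe()["joint_positions"].round(3))
E
```

```text
tip [279. 276.] tcp [276. 254.]
[0.485, 0.258, 0.13] [229. 228.]
[0.525, 0.259, 0.13] [283. 221.]
[0.489, 0.198, 0.13] [245. 267.]
[0.527, 0.197, 0.13] [298. 261.]
[0.489, 0.198, 0] [261. 404.]
[0.527, 0.197, 0] [311. 398.]
[-0.529  0.373  0.048  1.895 -0.023  0.873  1.095]
```

View pics/t2.png

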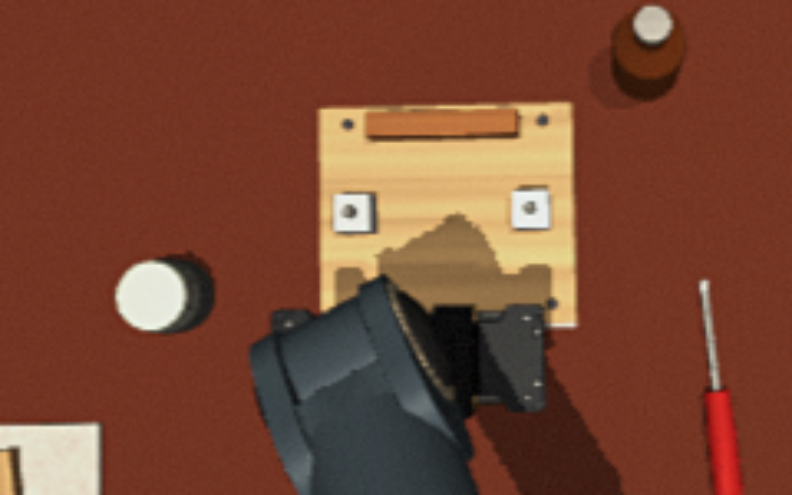

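```bash
python3 - <<'E'
from h import *
c=calibration("side")
f=lambda X:np.round([(proj(c,X)[0]-140)*3.5,(proj(c,X)[1]-100)*3.3])
for y in(.205,.231,.257):
  print("s1 tip",f([.466,y,.102]),f([.466,y,.14]), "s2", f([.515,y-.004,.1]))
im=get_image("side");cv2.imwrite("pics/s3.png",cv2.resize(im[130:230,180:260],None,fx=6,fy=6,interpolation=cv2.INTER_CUBIC))
im=get_image("wrist");cv2.imwrite("pics/w3.png",im)
E
```

```text
s1 tip [216. 297.] [210. 255.] s2 [284. 293.]
s1 tip [212. 279.] [206. 238.] s2 [279. 276.]
s1 tip [208. 262.] [202. 221.] s2 [274. 259.]
```

View pics/s3.png

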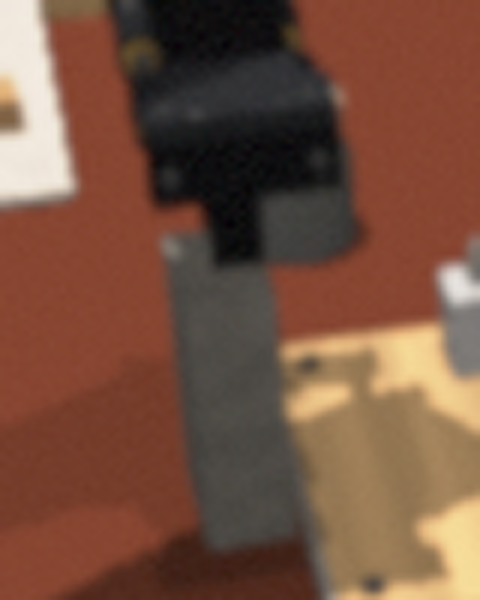

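View pics/w3.png

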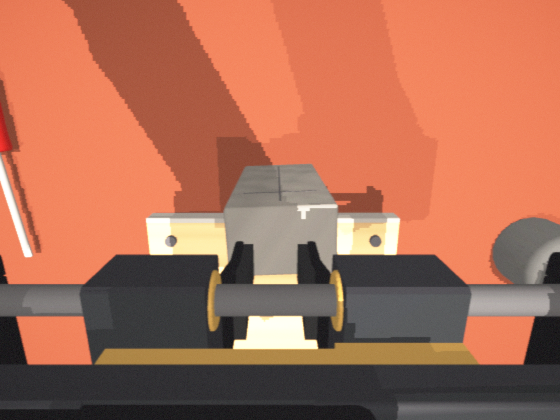

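```bash
python3 - <<'E'
from h import *
c=calibration("wrist");s=observe();e=s["ee_pos"]
o,_=ray(c,0,0);print("cam",o,"ee",e,s["ee_rot"].round(4))
for dz in(-.019,0,.02):
  for dy in(-.011,.011):print(dz,dy,np.round(proj(c,e+[0,dy,dz]),0))
for X in([.485,.258,.13],[.489,.198,.13],[.525,.259,.13],[.527,.197,.13],[.5321,.3339,.016],[.5306,.1125,.016]):print(X,np.round(proj(c,X)))
E
```

```text
cam [0.4367493  0.22877888 0.30080141] ee [0.51349214 0.22709129 0.1195299 ] [ 2.9e-03  1.0e+00 -0.0e+00 -3.0e-04]
-0.019 -0.011 [256. 234.]
-0.019 0.011 [291. 234.]
0 -0.011 [254. 246.]
0 0.011 [293. 246.]
0.02 -0.011 [251. 261.]
0.02 0.011 [295. 261.]
[0.485, 0.258, 0.13] [333. 202.]
[0.489, 0.198, 0.13] [216. 210.]
[0.525, 0.259, 0.13] [332. 273.]
[0.527, 0.197, 0.13] [218. 277.]
[0.5321, 0.3339, 0.016] [397. 218.]
[0.5306, 0.1125, 0.016] [142. 218.]
```

```bash
python3 - <<'E'
from h import *
c=calibration("side")
def atx(u,v,x):
    o,d=ray(c,u,v);return (o+d*(x-o[0])/d[0])
def aty(u,v,y):
    o,d=ray(c,u,v);return (o+d*(y-o[1])/d[1])
for n,U,V in(("tip R",262,265),("tip L",215,265),("bodyR",330,185),("bodyL",155,205)):
  u=180+(U+.5)/6-.5;v=130+(V+.5)/6-.5
  for y in(.135,.19,.2,.21,.24):print(n,y,aty(u,v,y).round(3))
E
```

```text
tip R 0.135 [0.517 0.135 0.183]
tip R 0.19 [0.523 0.19  0.15 ]
tip R 0.2 [0.524 0.2   0.144]
tip R 0.21 [0.525 0.21  0.138]
tip R 0.24 [0.528 0.24  0.12 ]
tip L 0.135 [0.499 0.135 0.186]
tip L 0.19 [0.504 0.19  0.153]
tip L 0.2 [0.505 0.2   0.147]
tip L 0.21 [0.505 0.21  0.141]
tip L 0.24 [0.508 0.24  0.123]
bodyR 0.135 [0.546 0.135 0.215]
bodyR 0.19 [0.554 0.19  0.183]
bodyR 0.2 [0.555 0.2   0.178]
bodyR 0.21 [0.556 0.21  0.172]
bodyR 0.24 [0.56  0.24  0.155]
bodyL 0.135 [0.479 0.135 0.216]
bodyL 0.19 [0.482 0.19  0.185]
bodyL 0.2 [0.483 0.2   0.179]
bodyL 0.21 [0.483 0.21  0.173]
bodyL 0.24 [0.485 0.24  0.156]
```

The side view puts the near fingertip at z ≈ 0.14 and the wrist view gives about 0.135, but the state implies 0.10. The fingers have passed over the blank without touching it. I'll back off, lower by 38 mm and look again.

Emit:
step_arm(
  motion=[
    {"translation":[-20,0,0],"roll":0},
    {"translation":[-40,0,0],"roll":0},
    {"translation":[-55,0,0],"roll":0},
    {"translation":[-58,0,-6],"roll":0},
    {"translation":[-58,0,-16],"roll":0},
    {"translation":[-58,0,-26],"roll":0},
    {"translation":[-58,0,-38],"roll":0},
    {"translation":[-58,0,-38],"roll":0},
  ],
)

```text
time: 3.07
ee_pos: [0.4549, 0.226, 0.0788]
ee_rot: [0.003, 1.0, -0.001, -0.002]
contact_force: [0.2, -0.9, -0.1]
opening: 0.0227
```

```bash
python3 - <<'E'
from h import *
im=get_image("side");cv2.imwrite("pics/s4.png",cv2.resize(im[130:230,170:270],None,fx=6,fy=6,interpolation=cv2.INTER_CUBIC))
im=get_image("wrist");cv2.imwrite("pics/w4.png",im)
s=observe();print(s["time"],s["contact_force"],s["ee_pos"],s["opening"])
E
```

```text
3.1667 [0.55555438 0.24304015 0.58513569] [0.455956   0.22670994 0.08066256] 0.02187608614978372
```

View pics/s4.png

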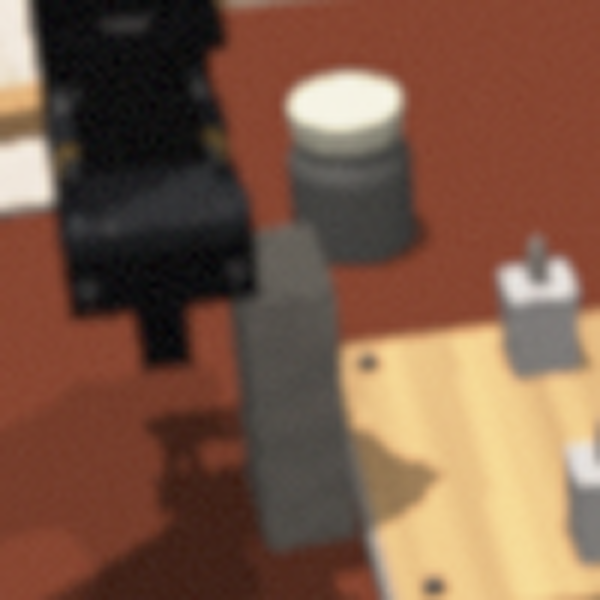

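View pics/w4.png

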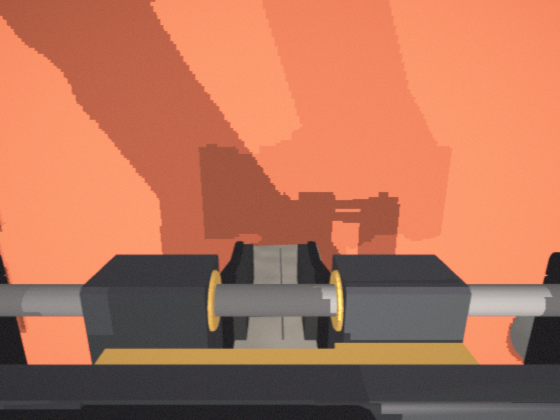

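```bash
python3 - <<'E'
from h import *
c=calibration("side")
for n,U,V in(("tip",165,365),("bodyR",250,290),("bodyL",75,315)):
  u=170+(U+.5)/6-.5;v=130+(V+.5)/6-.5
  for y in(.135,.2,.207):
    o,d=ray(c,u,v);print(n,y,(o+d*(y-o[1])/d[1]).round(3))
E
```

```text
tip 0.135 [0.452 0.135 0.147]
tip 0.2 [0.454 0.2   0.106]
tip 0.207 [0.455 0.207 0.101]
bodyR 0.135 [0.489 0.135 0.176]
bodyR 0.2 [0.493 0.2   0.137]
bodyR 0.207 [0.494 0.207 0.132]
bodyL 0.135 [0.42  0.135 0.176]
bodyL 0.2 [0.421 0.2   0.136]
bodyL 0.207 [0.421 0.207 0.132]
```

The fingertips are now at z ≈ 0.10 and the body at ≈ 0.175, so the true tool sits about 42 mm above the reported TCP height. I'll allow for that from here on. Now I push.

Emit:
step_arm(
  motion=[
    {"translation":[8,0,0],"roll":0},
    {"translation":[16,0,0],"roll":0},
    {"translation":[22,0,0],"roll":0},
    {"translation":[28,0,0],"roll":0},
    {"translation":[34,0,0],"roll":0},
    {"translation":[40,0,0],"roll":0},
    {"translation":[46,0,0],"roll":0},
    {"translation":[46,0,0],"roll":0},
  ],
)

```text
time: 3.83
ee_pos: [0.5036, 0.2271, 0.0819]
ee_rot: [0.003, 1.0, 0.0, 0.001]
contact_force: [-0.6, -0.2, -0.1]
opening: 0.0221
```

```bash
python3 - <<'E'
from h import *
im=get_image("side");cv2.imwrite("pics/s5.png",cv2.resize(im[130:230,170:270],None,fx=6,fy=6,interpolation=cv2.INTER_CUBIC))
s=observe();print(s["time"],s["contact_force"],s["ee_pos"],s["opening"])
E
```

```text
3.8833 [-0.28076418 -0.30559984 -1.07591651] [0.50262845 0.22698597 0.08166209] 0.02191548235368134
```

View pics/s5.png

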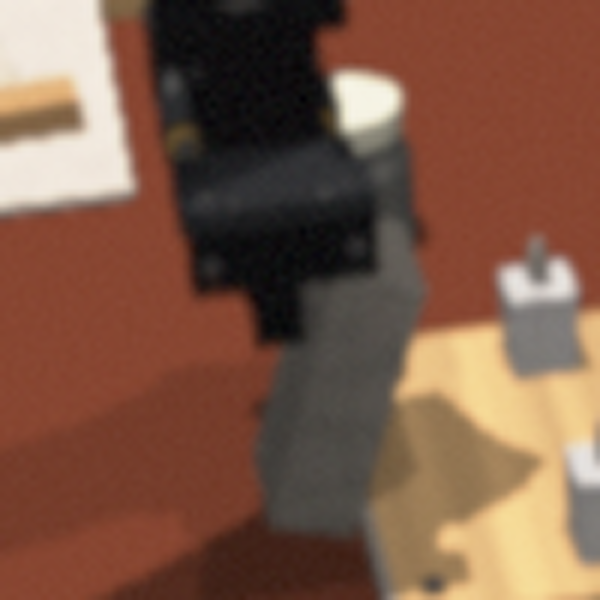

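The blank is leaning about 20° over the edge, so I keep pushing.

Emit:
step_arm(
  motion=[
    {"translation":[4,-1,0],"roll":0},
    {"translation":[8,-1,0],"roll":0},
    {"translation":[12,-1,0],"roll":0},
    {"translation":[16,-1,0],"roll":0},
    {"translation":[20,-1,0],"roll":0},
    {"translation":[24,-1,0],"roll":0},
    {"translation":[26,-1,0],"roll":0},
    {"translation":[26,-1,0],"roll":0},
  ],
)

```text
time: 4.55
ee_pos: [0.5283, 0.2261, 0.0817]
ee_rot: [0.003, 1.0, 0.0, 0.0]
contact_force: [-0.7, 0.6, -0.1]
opening: 0.0222
```

```bash
python3 - <<'E'
from h import *
im=get_image("side");cv2.imwrite("pics/s6.png",cv2.resize(im[130:250,170:330],None,fx=5,fy=5,interpolation=cv2.INTER_CUBIC))
s=observe();print(s["time"],s["contact_force"],s["ee_pos"],s["opening"])
E
```

```text
4.6 [0.56735936 0.0781996  0.62106017] [0.52788678 0.22609881 0.08161705] 0.021850160486909284
```

View pics/s6.png

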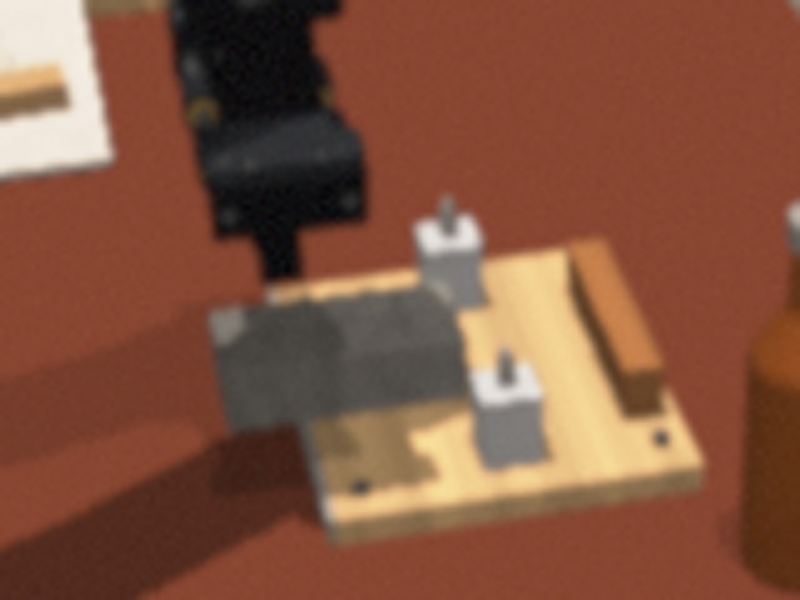

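The blank lies flat on the bed with its tail out over the edge. I back off, lower behind the tail, then look from above.

Emit:
step_arm(
  motion=[
    {"translation":[-30,-2,0],"roll":0},
    {"translation":[-60,-2,0],"roll":0},
    {"translation":[-85,-2,0],"roll":0},
    {"translation":[-95,-2,-10],"roll":0},
    {"translation":[-95,-2,-30],"roll":0},
    {"translation":[-95,-2,-50],"roll":0},
    {"translation":[-95,-2,-66],"roll":0},
    {"translation":[-95,-2,-66],"roll":0},
  ],
)

```text
time: 5.27
ee_pos: [0.4303, 0.2231, 0.0133]
ee_rot: [0.003, 1.0, -0.001, -0.002]
contact_force: [-0.5, -0.6, 0.0]
opening: 0.0219
```

```bash
python3 - <<'E'
from h import *
im=get_image("side");cv2.imwrite("pics/s7.png",cv2.resize(im[130:250,170:330],None,fx=5,fy=5,interpolation=cv2.INTER_CUBIC))
im=get_image("top");cv2.imwrite("pics/t7.png",cv2.resize(im[170:295,170:320],None,fx=4.5,fy=4.5,interpolation=cv2.INTER_CUBIC))
s=observe();print(s["time"],s["contact_force"],s["ee_pos"],s["opening"])
E
```

```text
5.3667 [-0.1627539  -0.93883536  0.10527821] [0.43240787 0.22410678 0.01564131] 0.021843233803826318
```

View pics/s7.png

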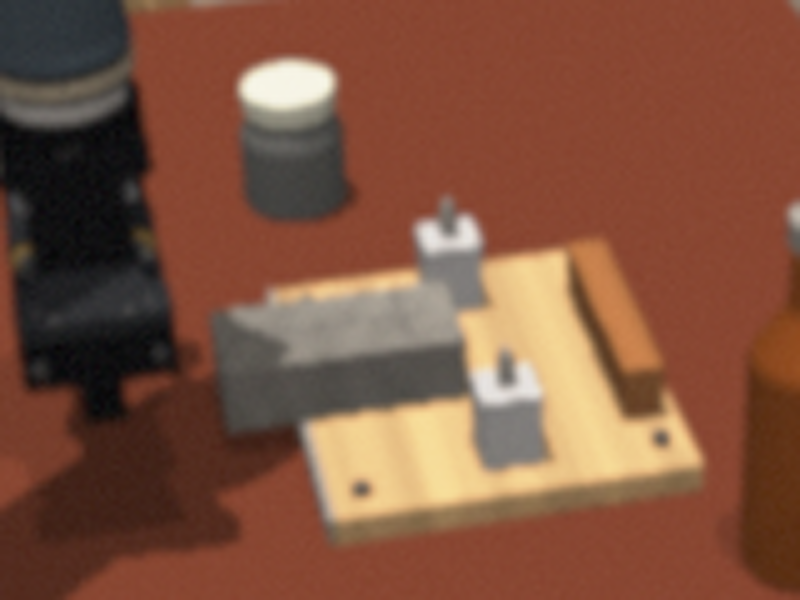

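View pics/t7.png

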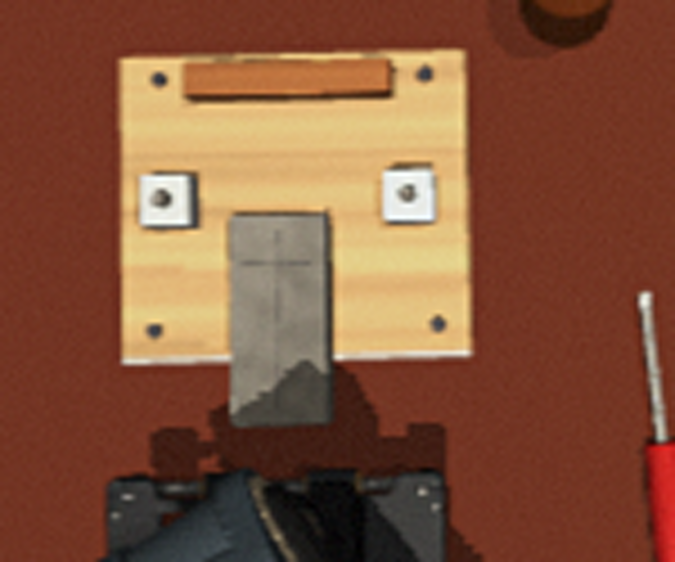

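The blank lies flat and nearly square. In the crop its top corners are (229,213), (328,212), (331,424) and (230,426). I'll work out the push distance from these.

```bash
python3 - <<'E'
from h import *
c=calibration("top")
J=lambda U,V,z:onz(c,170+(U+.5)/4.5-.5,170+(V+.5)/4.5-.5,z)[:2]*1000
b=[J(*p,.056) for p in((229,213),(328,212),(331,424),(230,426))]
print(np.round(b,1),np.round(sum(b)/4,1))
q=b[0]+b[1]-b[2]-b[3];print("yaw",np.arctan2(q[1],q[0]))
print("stop",J(184,97,.05).round(1),J(391,94,.05).round(1), "pins",J(162,198,.08).round(1),J(408,192,.08).round(1))
c=calibration("side")
o,d=ray(c,170+(105.5)/5-.5,130+(415.5)/5-.5)
for y in(.197,.204):print((o+d*(y-o[1])/d[1]).round(3))
s=observe();print(s["time"],s["ee_pos"])
E
```

```text
[[623.  258.3]
 [621.9 197.5]
 [492.2 198.5]
 [492.8 260.1]] [557.5 228.6]
yaw -0.010758625050550221
stop [696.3 285.8] [694.5 157.3] pins [631.8 295. ] [631.1 146.7]
[0.431 0.197 0.043]
[0.431 0.204 0.038]
5.3667 [0.43240787 0.22410678 0.01564131]
```

Emit:
step_arm(
  motion=[
    {"translation":[10,3,-4],"roll":0},
    {"translation":[22,4,-6],"roll":0},
    {"translation":[34,4,-6],"roll":0},
    {"translation":[46,4,-6],"roll":0},
    {"translation":[60,4,-6],"roll":0},
    {"translation":[74,4,-6],"roll":0},
    {"translation":[88,4,-6],"roll":0},
    {"translation":[100,4,-6],"roll":0},
  ],
)

```text
time: 6.03
ee_pos: [0.533, 0.2278, 0.0097]
ee_rot: [0.003, 1.0, -0.0, -0.001]
contact_force: [-5.5, 0.8, 3.4]
opening: 0.0224
```

```bash
python3 - <<'E'
from h import *
im=get_image("side");cv2.imwrite("pics/s8.png",cv2.resize(im[130:250,170:330],None,fx=5,fy=5,interpolation=cv2.INTER_CUBIC))
s=observe();print(s["time"],s["contact_force"],s["ee_pos"],s["opening"])
E
```

```text
6.0833 [3.17589058 0.7421349  0.1650401 ] [0.53654553 0.22776931 0.01003825] 0.022399327877602862
```

View pics/s8.png

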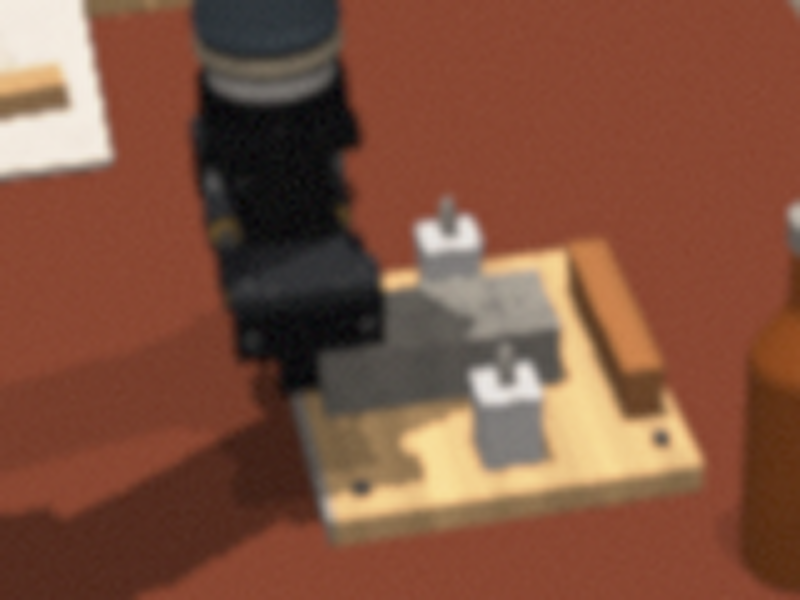

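Emit:
step_arm(
  motion=[
    {"translation":[4,0,0],"roll":0},
    {"translation":[8,0,0],"roll":0},
    {"translation":[11,0,0],"roll":0},
    {"translation":[14,0,0],"roll":0},
    {"translation":[16,0,0],"roll":0},
    {"translation":[18,0,0],"roll":0},
    {"translation":[20,0,0],"roll":0},
    {"translation":[22,0,0],"roll":0},
  ],
)

```text
time: 6.75
ee_pos: [0.5547, 0.2281, 0.0094]
ee_rot: [0.003, 1.0, -0.0, -0.0]
contact_force: [-3.2, -0.1, -1.2]
opening: 0.0222
```

```bash
python3 - <<'E'
from h import *
im=get_image("side");cv2.imwrite("pics/s9.png",cv2.resize(im[130:250,170:330],None,fx=5,fy=5,interpolation=cv2.INTER_CUBIC))
im=get_image("top");cv2.imwrite("pics/t9.png",cv2.resize(im[170:295,170:320],None,fx=4.5,fy=4.5,interpolation=cv2.INTER_CUBIC))
s=observe();print(s["time"],s["contact_force"],s["ee_pos"],s["opening"])
E
```

```text
6.85 [-1.75129088  0.91430582 -0.67731646] [0.55536316 0.22808761 0.00955959] 0.022400837894874046
```

View pics/s9.png

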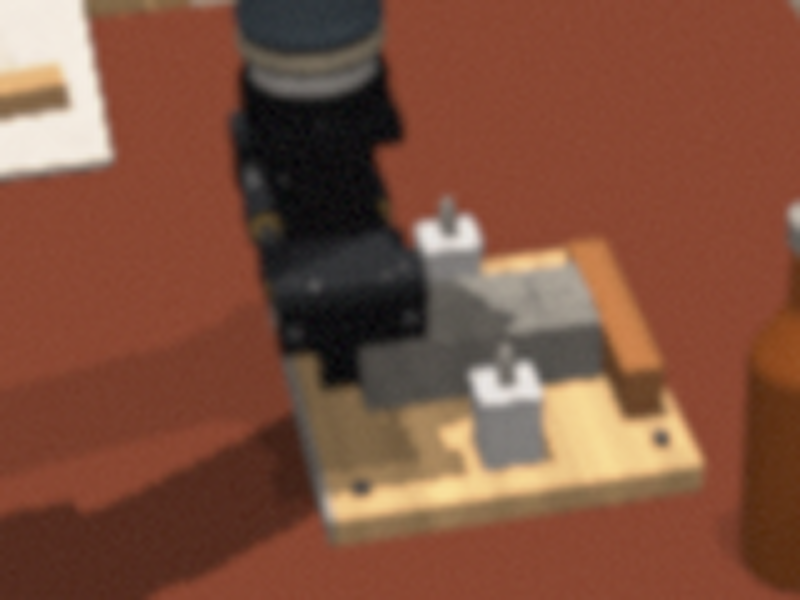

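View pics/t9.png

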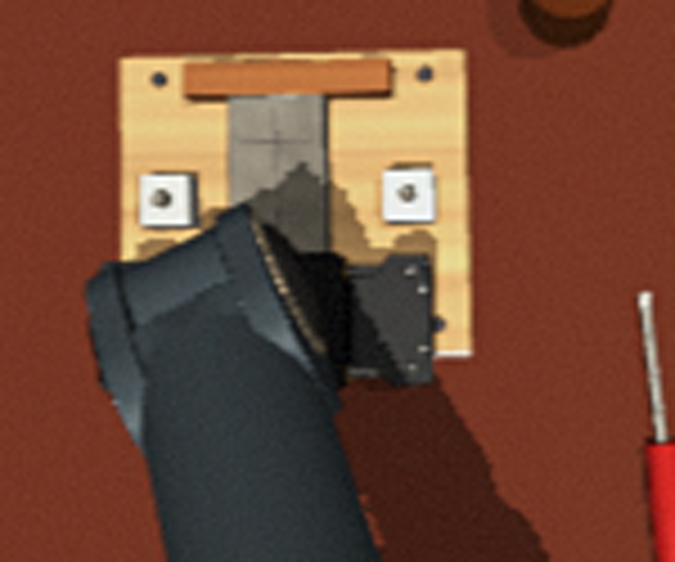

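The blank's end is at the stop or within a few mm of it. I'll press slightly to seat it, watching the force.

Emit:
step_arm(
  motion=[
    {"translation":[1,0,0],"roll":0},
    {"translation":[2,0,0],"roll":0},
    {"translation":[2,0,0],"roll":0},
    {"translation":[3,0,0],"roll":0},
    {"translation":[3,0,0],"roll":0},
    {"translation":[3,0,0],"roll":0},
    {"translation":[3,0,0],"roll":0},
    {"translation":[3,0,0],"roll":0},
  ],
)

```text
time: 7.52
ee_pos: [0.5559, 0.2281, 0.0096]
ee_rot: [0.003, 1.0, -0.0, -0.002]
contact_force: [-6.8, -1.0, 3.1]
opening: 0.0219
```

The force built to about 7 N with the tool stopped, so the blank is seated. I retreat, rise and head for the template while turning.

Emit:
step_arm(
  motion=[
    {"translation":[-15,0,0],"roll":0},
    {"translation":[-35,0,5],"roll":0},
    {"translation":[-40,0,40],"roll":0},
    {"translation":[-40,-10,75],"roll":-0.1},
    {"translation":[-35,-40,95],"roll":-0.22},
    {"translation":[-30,-80,105],"roll":-0.34},
    {"translation":[-25,-120,110],"roll":-0.46},
    {"translation":[-20,-160,110],"roll":-0.58},
  ],
  hand=120,
)

```text
time: 8.18
ee_pos: [0.5411, 0.0666, 0.1226]
ee_rot: [0.291, 0.957, 0.002, 0.004]
contact_force: [-0.2, -1.0, -0.1]
opening: 0.0459
```

Emit:
step_arm(
  motion=[
    {"translation":[10,-38,0],"roll":-0.12},
    {"translation":[20,-76,0],"roll":-0.24},
    {"translation":[30,-114,0],"roll":-0.36},
    {"translation":[40,-152,0],"roll":-0.48},
    {"translation":[50,-190,0],"roll":-0.6},
    {"translation":[58,-225,0],"roll":-0.72},
    {"translation":[65,-260,0],"roll":-0.84},
    {"translation":[70,-280,0],"roll":-0.96},
  ],
)

```text
time: 8.85
ee_pos: [0.609, -0.2187, 0.1211]
ee_rot: [0.702, 0.712, -0.0, 0.004]
contact_force: [0.2, 0.2, 0.3]
opening: 0.0458
```

```bash
python3 - <<'E'
from h import *
im=get_image("side");cv2.imwrite("pics/s10.png",im)
im=get_image("top");cv2.imwrite("pics/t10f.png",im);cv2.imwrite("pics/t10.png",cv2.resize(im[170:295,170:320],None,fx=4.5,fy=4.5,interpolation=cv2.INTER_CUBIC))
s=observe();print(s["time"],s["contact_force"],s["ee_pos"],s["ee_rot"].round(4),s["opening"])
E
```

```text
8.95 [-0.07568114  0.41545078 -0.25872233] [ 0.60878075 -0.21903448  0.12085052] [ 0.7012  0.7129 -0.0009  0.0038] 0.046171610729132694
```

View pics/t10.png

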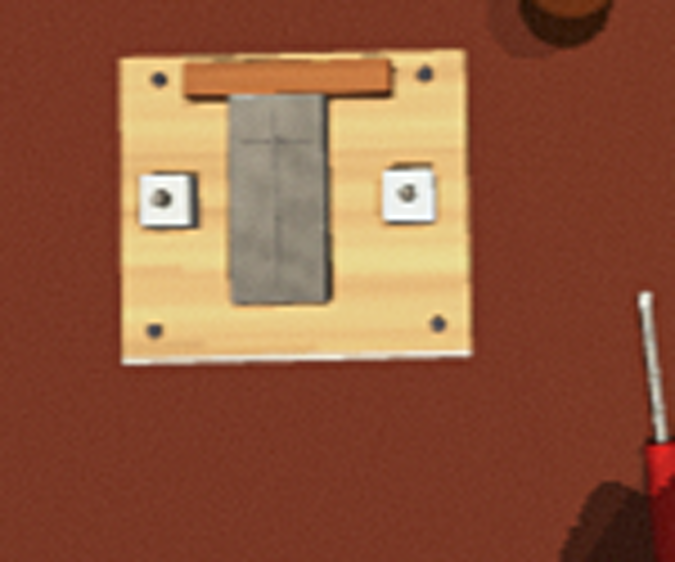

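View pics/s10.png

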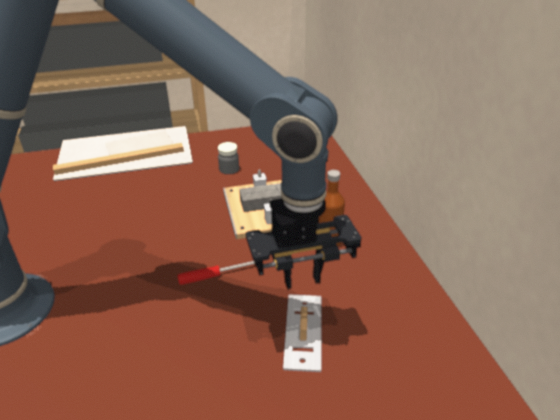

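The blank sits against the stop, with its tail corners at crop (230,302) and (328,302), and it is square. The gripper is above the template. I'll turn to its yaw, come down partway, and look with the wrist camera.

Emit:
step_arm(
  motion=[
    {"translation":[5,3,-10],"roll":-0.1},
    {"translation":[5,3,-20],"roll":-0.2},
    {"translation":[5,3,-30],"roll":-0.3},
    {"translation":[5,3,-35],"roll":-0.322},
    {"translation":[5,3,-35],"roll":-0.322},
    {"translation":[5,3,-35],"roll":-0.322},
    {"translation":[5,3,-35],"roll":-0.322},
    {"translation":[5,3,-35],"roll":-0.322},
  ],
)

```text
time: 9.62
ee_pos: [0.6133, -0.209, 0.0856]
ee_rot: [0.804, 0.595, 0.001, 0.001]
contact_force: [-0.5, -0.3, -0.7]
opening: 0.0459
```

```bash
python3 - <<'E'
from h import *
c=calibration("wrist");s=observe()
im=get_image("wrist");cv2.imwrite("pics/w11.png",im)
print(s["time"],s["ee_pos"],s["ee_rot"].round(4))
np.save("c11.npy",c,allow_pickle=True)
im=get_image("side");cv2.imwrite("pics/s11.png",cv2.resize(im[220:380,240:400],None,fx=3.7,fy=3.7,interpolation=cv2.INTER_CUBIC))
for X in([.6368,-.144,.006],[.5917,-.2871,.006]):print(proj(c,X))
e=s["ee_pos"];
for z in(-.019,0,.021):print("tcp",z,proj(c,e+[0,0,z]))
ct=calibration("top")
J=lambda U,V,z:onz(ct,170+(U+.5)/4.5-.5,170+(V+.5)/4.5-.5,z)[:2]*1000
print("tail",J(231,302,.056),J(328,302,.056),"near stop",J(229,95,.056),J(327,94,.056))
E
```

```text
9.6167 [ 0.61329655 -0.20902936  0.08558553] [8.036e-01 5.952e-01 7.000e-04 7.000e-04]
(np.float64(279.63141472095026), np.float64(117.2424387868398))
(np.float64(277.4890035662807), np.float64(298.7931643383026))
tcp -0.019 (np.float64(275.099710838809), np.float64(235.96658238968416))
tcp 0 (np.float64(275.18042811808283), np.float64(248.24387332101549))
tcp 0.021 (np.float64(275.2891222916296), np.float64(264.77651668040664))
tail [568.31614947 258.1194675 ] [566.58254276 198.6830112 ] near stop [696.03827424 257.01308402] [694.91463891 196.47064444]
```

View pics/w11.png

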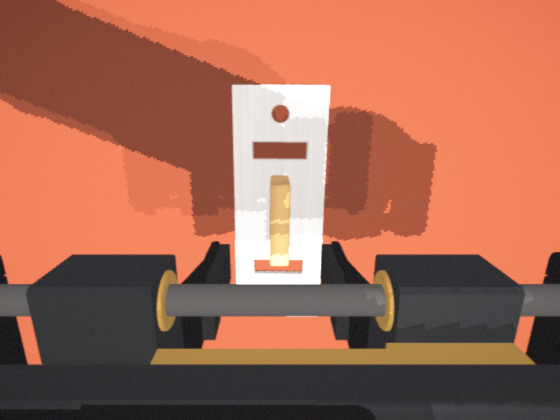

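View pics/s11.png

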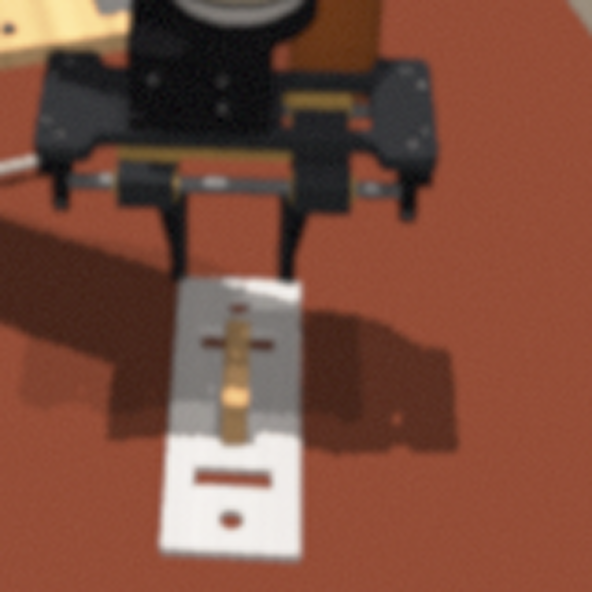

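```bash
python3 - <<'E'
from h import *
c=calibration("side")
e=np.array([.6133,-.209]);a=np.array([np.cos(-.297),np.sin(-.297)])
for U,V,sg in((180,280,-1),(288,279,1)):
  o,d=ray(c,240+(U+.5)/3.7-.5,220+(V+.5)/3.7-.5)
  for k in(.023,.031,.038):
    p=e+sg*k*a; q=o+d*(p[1]-o[1])/d[1];print(sg,k,p.round(3),q.round(3))
E
```

```text
-1 0.023 [ 0.591 -0.202] [ 0.588 -0.202  0.097]
-1 0.031 [ 0.584 -0.2  ] [ 0.588 -0.2    0.094]
-1 0.038 [ 0.577 -0.198] [ 0.589 -0.198  0.092]
1 0.023 [ 0.635 -0.216] [ 0.642 -0.216  0.097]
1 0.031 [ 0.643 -0.218] [ 0.641 -0.218  0.1  ]
1 0.038 [ 0.65 -0.22] [ 0.641 -0.22   0.102]
```

Template holes match their predicted wrist pixels within about 3 px. Both views now put the fingertips about 12–20 mm *above* the reported TCP, so I'll come down in stages and check.

Emit:
step_arm(
  motion=[
    {"translation":[1,-7,-5],"roll":-0.01},
    {"translation":[1,-7,-17],"roll":-0.01},
    {"translation":[1,-7,-30],"roll":-0.01},
    {"translation":[1,-7,-43],"roll":-0.01},
    {"translation":[1,-7,-56],"roll":-0.01},
    {"translation":[1,-7,-68],"roll":-0.01},
    {"translation":[1,-7,-75],"roll":-0.01},
    {"translation":[1,-7,-75],"roll":-0.01},
  ],
)

```text
time: 10.38
ee_pos: [0.6122, -0.2152, 0.0072]
ee_rot: [0.807, 0.591, -0.001, -0.002]
contact_force: [-0.9, -0.7, 0.2]
opening: 0.0464
```

```bash
python3 - <<'E'
from h import *
s=observe();print(s["time"],s["ee_pos"],s["ee_rot"].round(4),s["contact_force"])
im=get_image("wrist");cv2.imwrite("pics/w12.png",im)
im=get_image("side");cv2.imwrite("pics/s12.png",cv2.resize(im[260:380,250:370],None,fx=5,fy=5,interpolation=cv2.INTER_CUBIC))
E
```

```text
10.3833 [ 0.61223353 -0.21515669  0.00716299] [ 0.8069  0.5907 -0.0012 -0.0016] [-0.9430496  -0.67879776  0.22587453]
```

View pics/w12.png

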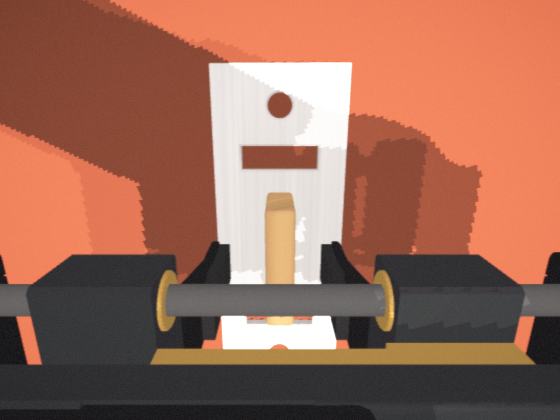

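View pics/s12.png

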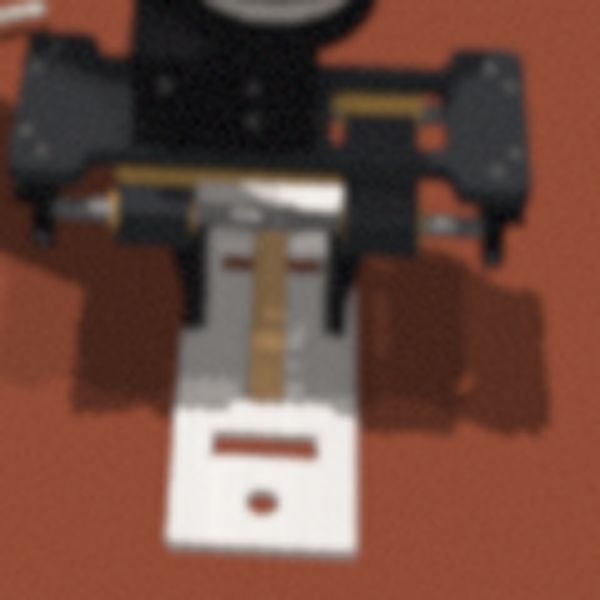

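```bash
python3 - <<'E'
from h import *
c=calibration("side")
for U,V,y in((195,330,-.206),(337,333,-.2244)):
  o,d=ray(c,250+(U+.5)/5-.5,260+(V+.5)/5-.5)
  for yy in(y-.01,y,y+.01):print((o+d*(yy-o[1])/d[1]).round(3))
c=calibration("wrist");s=observe();e=s["ee_pos"]
for dz in(0,.01,.02,.03):print(dz,np.round(proj(c,e+np.array([0.003,.0096,dz])),0))
for x in([.6216,-.1859,.042],[.6063,-.2422,.042],[.6368,-.144,.006]):print(np.round(proj(c,x)))
E
```

```text
[ 0.585 -0.216  0.027]
[ 0.587 -0.206  0.015]
[ 0.59  -0.196  0.003]
[ 0.638 -0.234  0.031]
[ 0.641 -0.224  0.019]
[ 0.645 -0.214  0.007]
0 [275. 232.]
0.01 [275. 238.]
0.02 [275. 246.]
0.03 [275. 254.]
[272. 214.]
[277. 325.]
[276. 110.]
```

Both views put the tips at z ≈ 0.017–0.022, straddling the grip. I go down another 6 mm and close.

Emit:
step_arm(
  motion=[
    {"translation":[1,0,-3],"roll":0},
    {"translation":[2,0,-6],"roll":0},
    {"translation":[2,0,-6],"roll":0},
    {"translation":[2,0,-6],"roll":0},
    {"translation":[2,0,-6],"roll":0},
    {"translation":[2,0,-6],"roll":0},
    {"translation":[2,0,-6],"roll":0},
    {"translation":[2,0,-6],"roll":0},
  ],
)

```text
time: 11.15
ee_pos: [0.6157, -0.2159, 0.0038]
ee_rot: [0.807, 0.591, 0.0, 0.0]
contact_force: [0.3, -0.1, -0.3]
opening: 0.0464
```

Emit:
step_arm(
  motion=[
    {"translation":[0,0,0],"roll":0},
    {"translation":[0,0,0],"roll":0},
    {"translation":[0,0,0],"roll":0},
    {"translation":[0,0,0],"roll":0},
    {"translation":[0,0,0],"roll":0},
    {"translation":[0,0,0],"roll":0},
    {"translation":[0,0,0],"roll":0},
    {"translation":[0,0,0],"roll":0},
  ],
  hand=255,
  squeeze=40,
)

```text
time: 11.82
ee_pos: [0.6154, -0.2158, 0.0036]
ee_rot: [0.807, 0.591, -0.0, -0.0]
contact_force: [0.2, 0.4, 0.5]
opening: 0.0134
```

The opening stopped at 13.4 mm, which matches the 14 mm grip, so it is held. I lift.

Emit:
step_arm(
  motion=[
    {"translation":[0,0,8],"roll":0},
    {"translation":[0,0,20],"roll":0},
    {"translation":[0,0,35],"roll":0},
    {"translation":[0,0,50],"roll":0},
    {"translation":[0,0,70],"roll":0},
    {"translation":[0,0,90],"roll":0},
    {"translation":[0,0,105],"roll":0},
    {"translation":[0,0,115],"roll":0},
  ],
)

```text
time: 12.48
ee_pos: [0.6165, -0.2164, 0.1215]
ee_rot: [0.807, 0.591, 0.001, 0.001]
contact_force: [-0.2, -0.2, -2.8]
opening: 0.0137
```

```bash
python3 - <<'E'
from h import *
s=observe();print(s["time"],s["ee_pos"],s["ee_rot"].round(4),s["contact_force"],s["opening"])
im=get_image("wrist");cv2.imwrite("pics/w13.png",im)
im=get_image("side");cv2.imwrite("pics/s13.png",cv2.resize(im[180:340,220:380],None,fx=3.7,fy=3.7,interpolation=cv2.INTER_CUBIC))
E
```

```text
12.4833 [ 0.61653413 -0.21644616  0.12154129] [0.807  0.5906 0.0011 0.0014] [-0.24860797 -0.1916697  -2.81941934] 0.013698337824251486
```

View pics/w13.png

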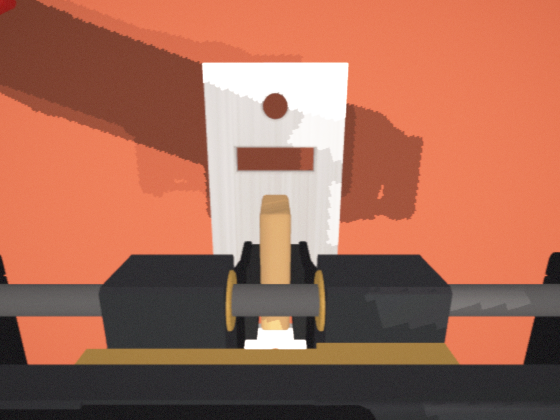

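View pics/s13.png

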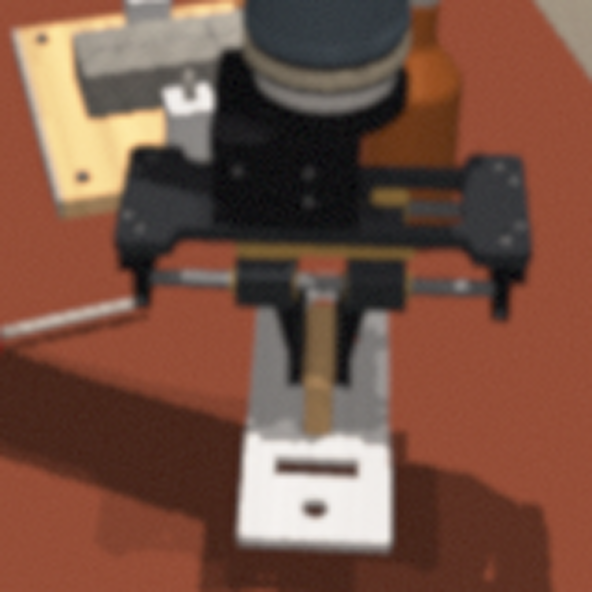

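The template is held level and reads 2.8 N. I check the bottle's clearance on the carry path.

```bash
python3 - <<'E'
from h import *
c=calibration("top");print(onz(c,297,157,.2),onz(c,297,176,.02))
E
```

```text
[0.75592547 0.04715209 0.2       ] [0.73677463 0.04160114 0.02      ]
```

Emit:
step_arm(
  motion=[
    {"translation":[-12,35,3],"roll":0.03},
    {"translation":[-24,72,3],"roll":0.06},
    {"translation":[-36,110,3],"roll":0.1},
    {"translation":[-46,148,3],"roll":0.14},
    {"translation":[-52,187,3],"roll":0.18},
    {"translation":[-56,226,3],"roll":0.22},
    {"translation":[-56,264,3],"roll":0.26},
    {"translation":[-50,300,3],"roll":0.3},
  ],
)

```text
time: 13.25
ee_pos: [0.5631, 0.0864, 0.1207]
ee_rot: [0.709, 0.706, -0.001, -0.001]
contact_force: [0.4, -0.2, -2.4]
opening: 0.0139
```

Emit:
step_arm(
  motion=[
    {"translation":[10,25,0],"roll":0},
    {"translation":[22,50,0],"roll":0},
    {"translation":[34,75,0],"roll":0},
    {"translation":[46,100,0],"roll":0},
    {"translation":[56,120,0],"roll":0},
    {"translation":[62,132,0],"roll":0},
    {"translation":[65,137,0],"roll":0},
    {"translation":[65,137,0],"roll":0},
  ],
)

```text
time: 13.92
ee_pos: [0.6304, 0.2218, 0.1207]
ee_rot: [0.709, 0.705, -0.001, -0.0]
contact_force: [0.6, -0.8, -2.9]
opening: 0.0136
```

```bash
python3 - <<'E'
from h import *
s=observe();print(s["time"],s["ee_pos"],s["ee_rot"].round(4),s["contact_force"],s["opening"])
im=get_image("wrist");cv2.imwrite("pics/w14.png",im)
im=get_image("side");cv2.imwrite("pics/s14.png",cv2.resize(im[110:250,190:350],None,fx=5,fy=4.28,interpolation=cv2.INTER_CUBIC))
im=get_image("top");cv2.imwrite("pics/t14.png",cv2.resize(im[170:270,170:310],None,fx=5,fy=5,interpolation=cv2.INTER_CUBIC))
s=observe();print(s["time"],s["ee_pos"],s["ee_rot"].round(4))
E
```

```text
13.9167 [0.63035371 0.22179516 0.12065189] [ 7.090e-01  7.052e-01 -7.000e-04 -1.000e-04] [ 0.61791907 -0.76427114 -2.90895166] 0.013638664376322612
14.0667 [0.63024144 0.21862075 0.12150101] [ 7.105e-01  7.037e-01 -8.000e-04  2.000e-04]
```

View pics/w14.png

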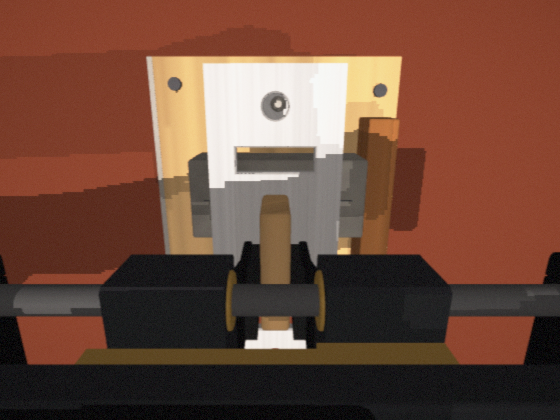

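View pics/s14.png

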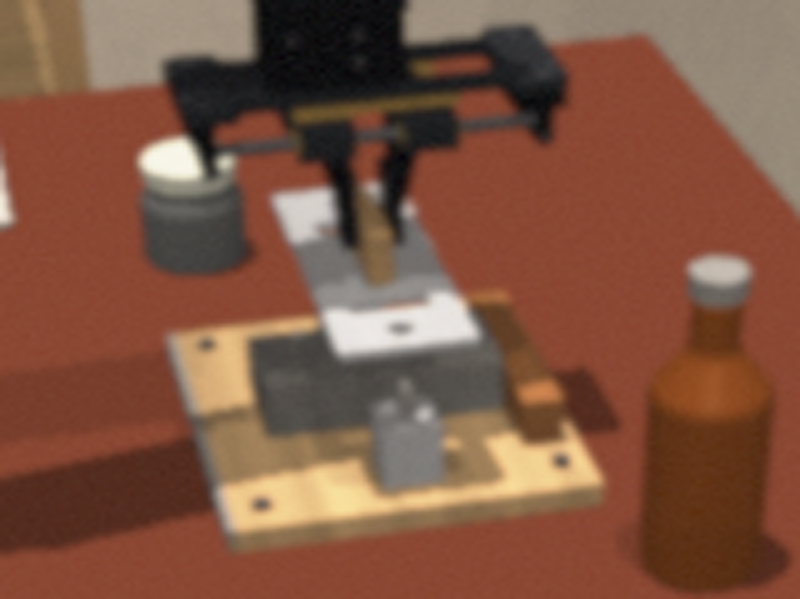

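View pics/t14.png

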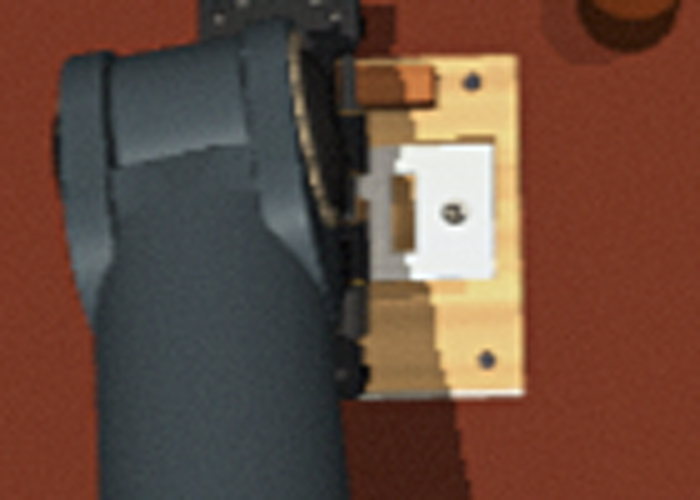

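The wrist view shows pin1's tip through its hole, with the hole centred near (275,106) and the pin tip near (279,103). The top view shows pin0 inside the other hole. I take settled close-ups of both to measure the offsets.

```bash
python3 - <<'E'
from h import *
c=calibration("wrist");s=observe();im=get_image("wrist")
print(s["time"],s["ee_pos"],s["ee_rot"].round(4))
cv2.imwrite("pics/w15.png",cv2.resize(im[80:130,250:300],None,fx=12,fy=12,interpolation=cv2.INTER_CUBIC))
np.save("c15.npy",c,allow_pickle=True)
im=get_image("top");cv2.imwrite("pics/t15.png",cv2.resize(im[195:230,235:275],None,fx=15,fy=15,interpolation=cv2.INTER_CUBIC))
print(proj(c,[.6314,.2955,.082]))
E
```

```text
14.0667 [0.63024144 0.21862075 0.12150101] [ 7.105e-01  7.037e-01 -8.000e-04  2.000e-04]
(np.float64(275.23824376381395), np.float64(106.31870105506411))
```

View pics/w15.png

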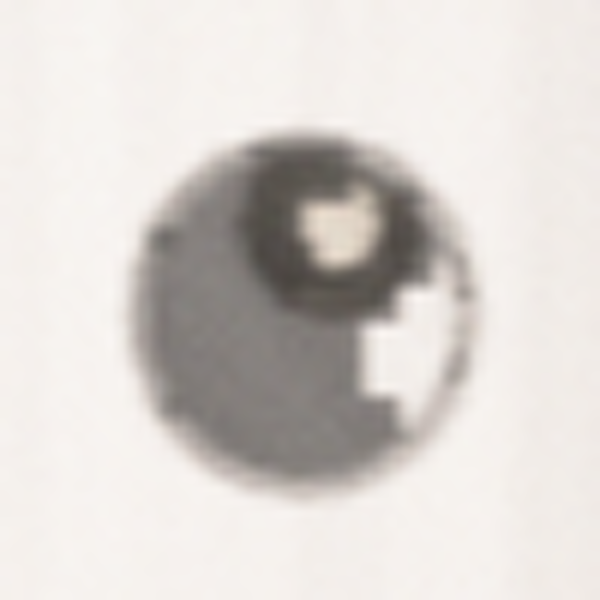

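View pics/t15.png

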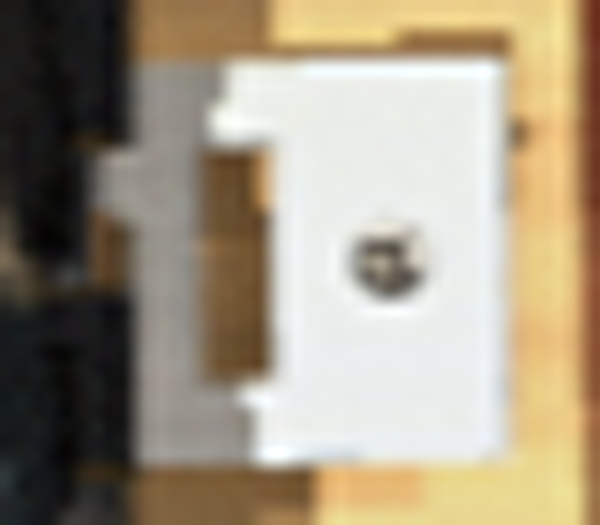

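```bash
python3 - <<'E'
from h import *
c=np.load("c15.npy",allow_pickle=True).item()
W=lambda U,V,z:onz(c,250+(U+.5)/12-.5,80+(V+.5)/12-.5,z)[:2]*1000
h1=W(305,313,.124);p1=W(340,233,.082);print("hole1",h1,"pin1",p1,"move",p1-h1)
t=calibration("top")
T=lambda U,V,z:onz(t,235+(U+.5)/15-.5,195+(V+.5)/15-.5,z)[:2]*1000
h0=T(391,260,.124);p0=T(383,262,.082);print("hole0",h0,"pin0",p0,"move",p0-h0)
e=observe()["ee_pos"]*1000
print("h0-tcp",h0-e[:2],"h1-tcp",h1-e[:2])
E
```

```text
hole1 [631.27420404 296.16476486] pin1 [633.05108242 299.79169593] move [1.77687838 3.62693107]
hole0 [629.05496311 143.60022373] pin0 [631.71116104 147.17191518] move [2.65619793 3.57169145]
h0-tcp [ -1.38923215 -75.46153154] h1-tcp [ 0.83000878 77.10300959]
```

Both holes ask for the same shift, about +2 in x and +3.6 in y, but the TCP was still settling. I hold, then measure again.

Emit:
step_arm(
  motion=[
    {"translation":[1,1,0],"roll":0.003},
    {"translation":[1,1,0],"roll":0.003},
    {"translation":[1,1,0],"roll":0.003},
    {"translation":[1,1,0],"roll":0.003},
    {"translation":[1,1,0],"roll":0.003},
    {"translation":[1,1,0],"roll":0.003},
    {"translation":[1,1,0],"roll":0.003},
    {"translation":[1,1,0],"roll":0.003},
  ],
)

```text
time: 14.83
ee_pos: [0.6317, 0.2222, 0.1216]
ee_rot: [0.708, 0.706, 0.0, 0.0]
contact_force: [-0.1, 0.3, -2.9]
opening: 0.0138
```

```bash
cat > meas.py <<'E'
from h import *
import sys
n=sys.argv[1]
c=calibration("wrist");s=observe();im=get_image("wrist")
print(s["time"],s["ee_pos"],s["ee_rot"].round(4),s["contact_force"].round(1))
cv2.imwrite(f"pics/w{n}.png",cv2.resize(im[80:130,250:300],None,fx=12,fy=12,interpolation=cv2.INTER_CUBIC))
np.save(f"c{n}.npy",c,allow_pickle=True)
im=get_image("top");cv2.imwrite(f"pics/t{n}.png",cv2.resize(im[195:230,235:275],None,fx=15,fy=15,interpolation=cv2.INTER_CUBIC))
print(observe()["ee_pos"])
E
python3 meas.py 16
```

```text
14.8333 [0.63167309 0.22218091 0.1216398 ] [0.7085 0.7057 0.     0.    ] [-0.1  0.3 -2.9]
[0.63171915 0.22214924 0.12164309]
```

View pics/w16.png

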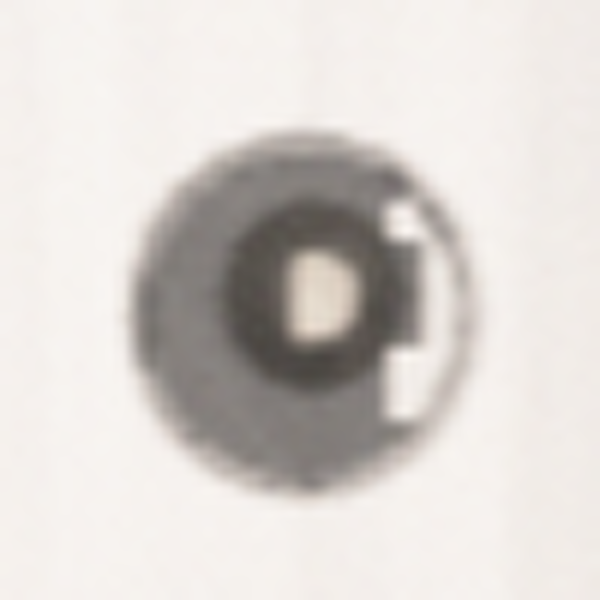

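View pics/t16.png

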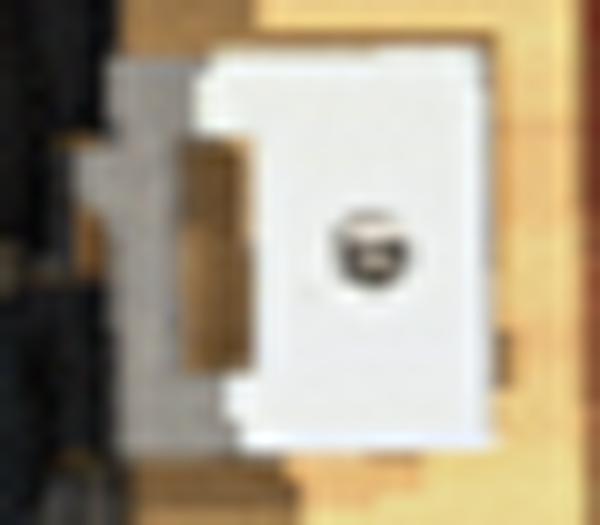

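```bash
python3 - <<'E'
from h import *
c=np.load("c16.npy",allow_pickle=True).item()
W=lambda U,V,z:onz(c,250+(U+.5)/12-.5,80+(V+.5)/12-.5,z)[:2]*1000
h1=W(305,312,.124);p1=W(321,295,.082);print("hole1",h1,"pin1",p1,"move",p1-h1)
t=calibration("top")
T=lambda U,V,z:onz(t,235+(U+.5)/15-.5,195+(V+.5)/15-.5,z)[:2]*1000
h0=T(371,249,.124);p0=T(376,258,.082);print("hole0",h0,"pin0",p0,"move",p0-h0)
E
```

```text
hole1 [632.27479355 299.74924752] pin1 [633.09708782 300.39613784] move [0.82229427 0.64689033]
hole0 [631.07389261 147.03008831] pin0 [632.47197127 148.41768611] move [1.39807865 1.3875978 ]
```

Both holes now need only about +1 in x and +1 in y. I apply that and come down 40 mm onto the pin tapers.

Emit:
step_arm(
  motion=[
    {"translation":[1,1,-4],"roll":0.003},
    {"translation":[1,1,-10],"roll":0.003},
    {"translation":[1,1,-18],"roll":0.003},
    {"translation":[1,1,-26],"roll":0.003},
    {"translation":[1,1,-32],"roll":0.003},
    {"translation":[1,1,-36],"roll":0.003},
    {"translation":[1,1,-40],"roll":0.003},
    {"translation":[1,1,-40],"roll":0.003},
  ],
)

```text
time: 15.6
ee_pos: [0.6321, 0.223, 0.0805]
ee_rot: [0.707, 0.707, -0.001, -0.0]
contact_force: [-1.0, -0.1, -2.7]
opening: 0.0137
```

```bash
python3 meas.py 17; python3 - <<'E'
from h import *
im=get_image("side");cv2.imwrite("pics/s17.png",cv2.resize(im[110:250,190:350],None,fx=5,fy=4.28,interpolation=cv2.INTER_CUBIC))
E
```

```text
15.6 [0.63210511 0.22297822 0.08053601] [ 7.075e-01  7.068e-01 -8.000e-04 -3.000e-04] [-1.  -0.1 -2.7]
[0.63281489 0.22311311 0.08165531]
```

View pics/w17.png

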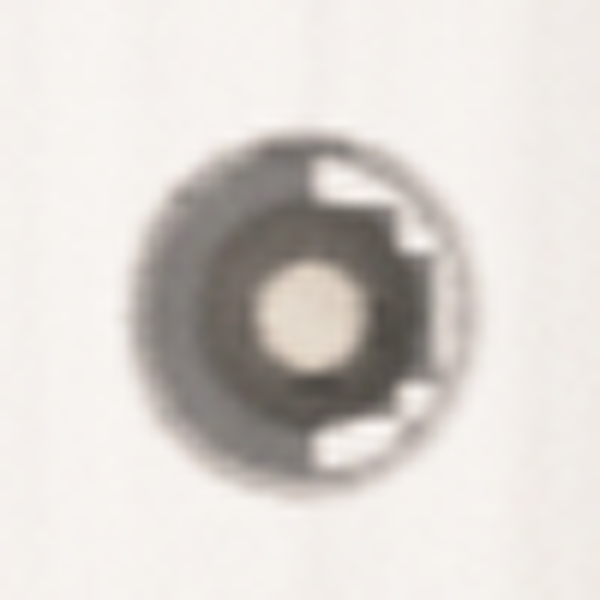

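View pics/t17.png

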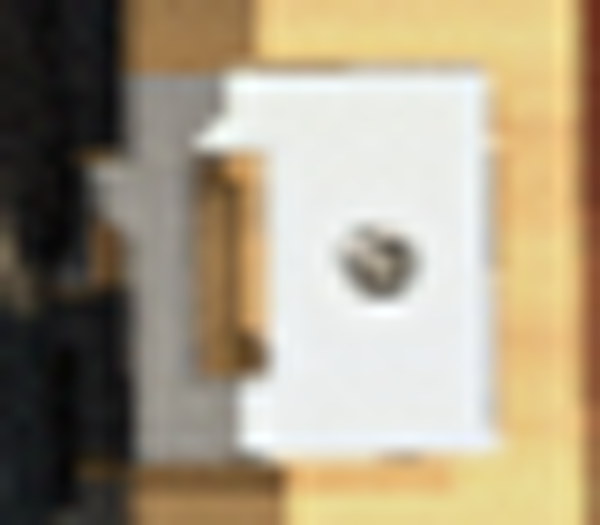

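View pics/s17.png

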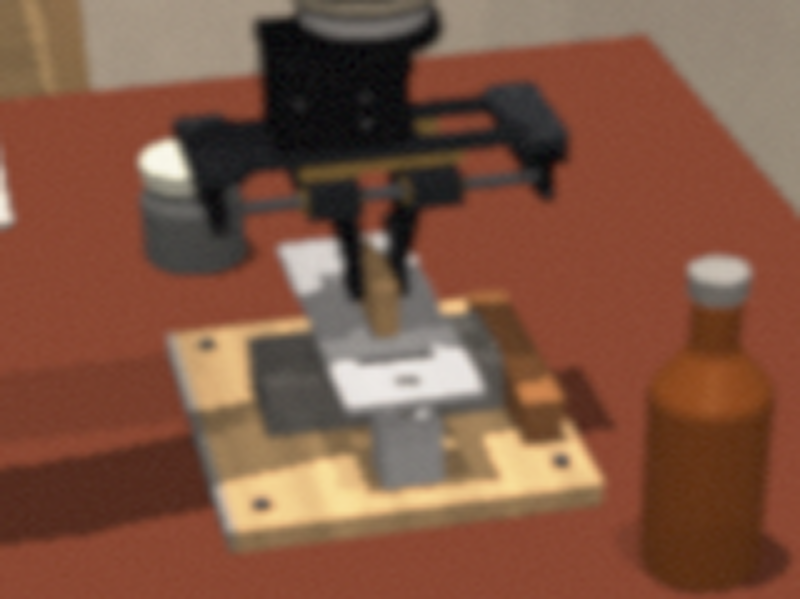

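Both pins show centred in their holes. I go down another 17 mm, slowly.

Emit:
step_arm(
  motion=[
    {"translation":[0,0,-3],"roll":0},
    {"translation":[0,0,-6],"roll":0},
    {"translation":[0,0,-9],"roll":0},
    {"translation":[0,0,-12],"roll":0},
    {"translation":[0,0,-14],"roll":0},
    {"translation":[0,0,-16],"roll":0},
    {"translation":[0,0,-17],"roll":0},
    {"translation":[0,0,-17],"roll":0},
  ],
)

```text
time: 16.42
ee_pos: [0.6325, 0.2231, 0.0643]
ee_rot: [0.707, 0.707, -0.0, -0.0]
contact_force: [0.6, 0.3, -2.8]
opening: 0.0139
```

```bash
python3 meas.py 18; python3 - <<'E'
from h import *
im=get_image("side");cv2.imwrite("pics/s18.png",cv2.resize(im[110:250,190:350],None,fx=5,fy=4.28,interpolation=cv2.INTER_CUBIC))
E
```

```text
16.4167 [0.6325169  0.22309823 0.06431913] [ 7.075e-01  7.067e-01 -2.000e-04 -1.000e-04] [ 0.6  0.3 -2.8]
[0.63274349 0.22315416 0.06468907]
```

View pics/w18.png

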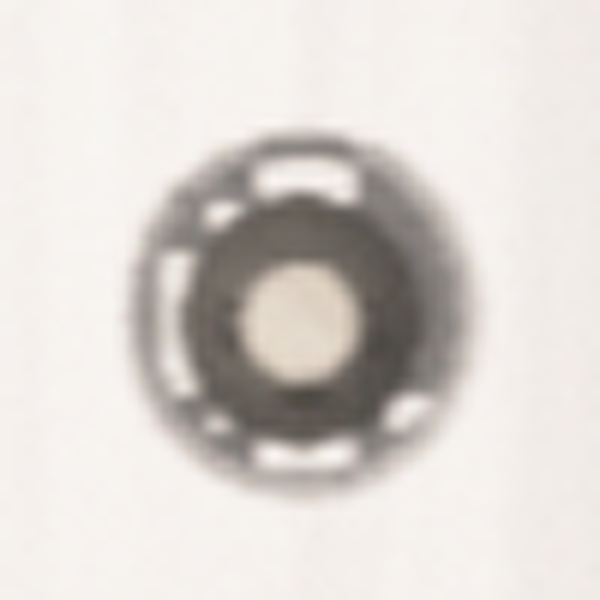

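View pics/s18.png

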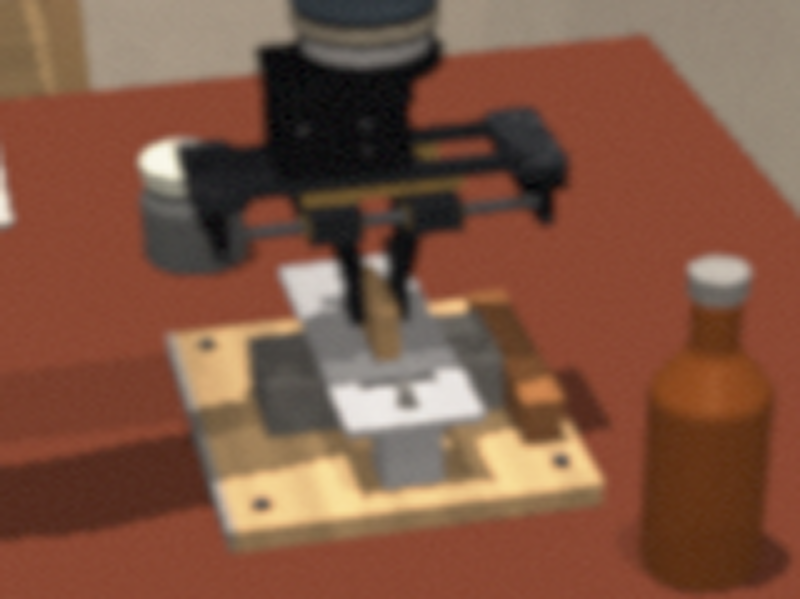

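The pins stand up through both holes and the full template weight is still on the gripper. I go down the last few mm until the posts take it.

Emit:
step_arm(
  motion=[
    {"translation":[0,0,-0.5],"roll":0},
    {"translation":[0,0,-1],"roll":0},
    {"translation":[0,0,-1.5],"roll":0},
    {"translation":[0,0,-2],"roll":0},
    {"translation":[0,0,-2],"roll":0},
    {"translation":[0,0,-2],"roll":0},
    {"translation":[0,0,-2],"roll":0},
    {"translation":[0,0,-2],"roll":0},
  ],
)

```text
time: 17.23
ee_pos: [0.6329, 0.2232, 0.0636]
ee_rot: [0.707, 0.707, 0.0, -0.0]
contact_force: [-2.7, -0.3, 6.8]
opening: 0.0139
```

The posts carry it: the force went from −2.8 N to +6.8 N and the height stopped at .0636. I release.

Emit:
step_arm(
  motion=[
    {"translation":[0,0,0.5],"roll":0},
    {"translation":[0,0,1],"roll":0},
    {"translation":[0,0,1],"roll":0},
    {"translation":[0,0,1],"roll":0},
    {"translation":[0,0,1],"roll":0},
    {"translation":[0,0,1],"roll":0},
    {"translation":[0,0,1],"roll":0},
    {"translation":[0,0,1],"roll":0},
  ],
  hand=120,
)

```text
time: 17.9
ee_pos: [0.6327, 0.2231, 0.0636]
ee_rot: [0.707, 0.707, 0.0, 0.0]
contact_force: [-0.8, -0.2, 0.2]
opening: 0.0454
```

Emit:
step_arm(
  motion=[
    {"translation":[0,0,6],"roll":0},
    {"translation":[0,0,16],"roll":0},
    {"translation":[0,0,30],"roll":0},
    {"translation":[0,0,50],"roll":0},
    {"translation":[0,0,75],"roll":0},
    {"translation":[0,0,100],"roll":0},
    {"translation":[0,0,120],"roll":0},
    {"translation":[0,0,130],"roll":0},
  ],
)

```text
time: 18.57
ee_pos: [0.6346, 0.2233, 0.1987]
ee_rot: [0.708, 0.707, 0.003, 0.001]
contact_force: [1.3, -0.9, 0.7]
opening: 0.0461
```

Emit:
step_arm(
  motion=[
    {"translation":[-25,0,0],"roll":0},
    {"translation":[-50,0,0],"roll":0},
    {"translation":[-75,0,0],"roll":0},
    {"translation":[-100,0,0],"roll":0},
    {"translation":[-120,0,0],"roll":0},
    {"translation":[-135,0,0],"roll":0},
    {"translation":[-140,0,0],"roll":0},
    {"translation":[-140,0,0],"roll":0},
  ],
)

```text
time: 19.23
ee_pos: [0.4919, 0.2234, 0.1942]
ee_rot: [0.707, 0.707, 0.0, -0.0]
contact_force: [0.5, -0.0, -0.6]
opening: 0.0464
```

```bash
python3 - <<'E'
from h import *
s=observe();print(s["time"],s["ee_pos"],s["contact_force"])
im=get_image("side");cv2.imwrite("pics/s19.png",cv2.resize(im[110:290,160:360],None,fx=4,fy=3.3,interpolation=cv2.INTER_CUBIC))
im=get_image("top");cv2.imwrite("pics/t19.png",cv2.resize(im[140:310,120:340],None,fx=3.5,fy=3.5,interpolation=cv2.INTER_CUBIC))
E
```

```text
19.2333 [0.49185486 0.22342891 0.19423624] [ 0.47447582 -0.00817386 -0.61001174]
```

View pics/s19.png

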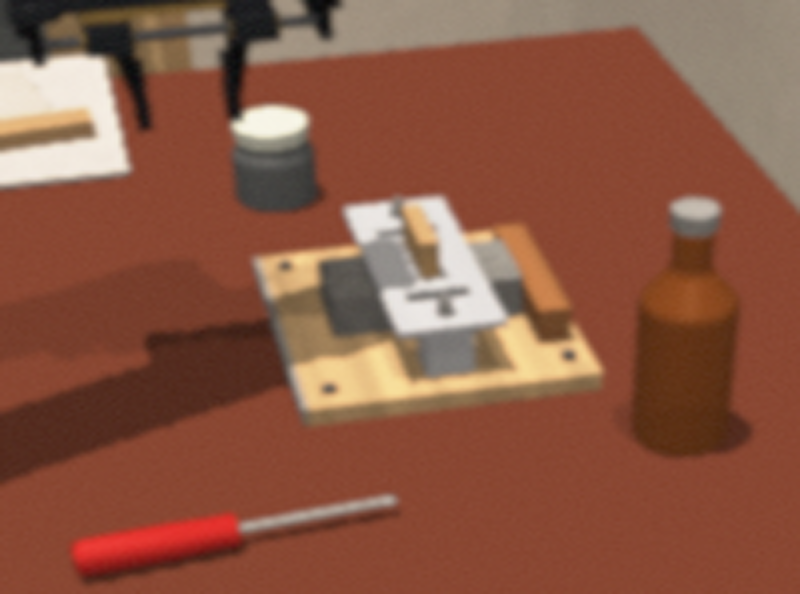

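View pics/t19.png

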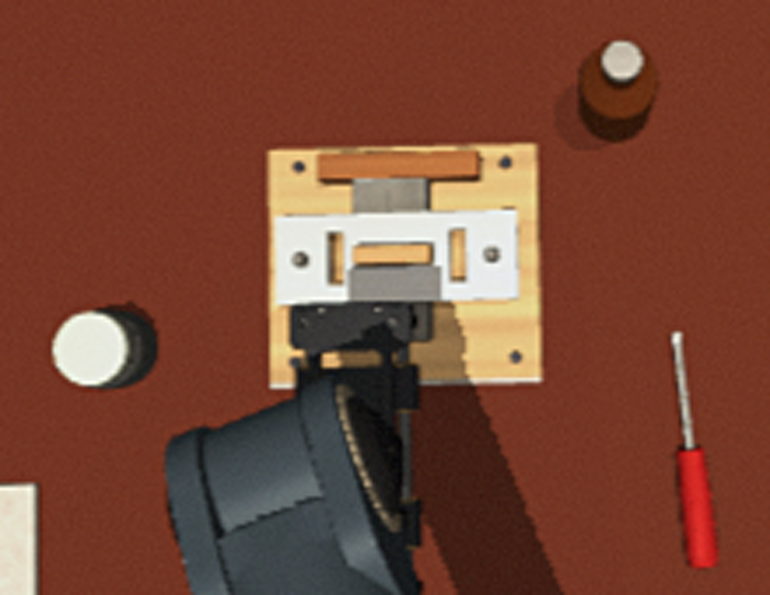

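The template hangs on both pins, level, with the blank's end against the stop. The bystanders stand where they were and the arm is clear, so I hand in.

```bash
python3 - <<'E'
from h import *
print(job_done());print(observe()["time"])
E
```

```text
the job is handed in; nothing more can be done
None
the job is handed in; nothing more can be done
```

The job is done and handed in at about 19.3 s; `job_done` gives no verdict. I tipped the blank over the front edge, pushed it home against the back stop, and hung the template on both pins by its grip. I then let go and backed away.

**Last checks**
- **Blank:** from above, its end meets the stop and its tail is at world x ≈ 567 mm, against about 566 expected. It is square within about 0.03 rad and about 6 mm off the middle in y.
- **Template:** the final top and side pictures show a pin through each hole and the plate level. The posts took the load (−2.8 N to +6.8 N) at a height matching an underside 60 mm above the bench. I did not measure the hole-to-pin distance after release.
- **Bystanders:** the screwdriver, bottle and jar look unmoved in the final pictures; I did not measure them. The highest wrist force I saw was about 8 N.

**What went wrong or disagreed**
- **Missed first push:** it passed over the blank without touching it.
- **Tool height:** the cameras put the fingertips about 12–24 mm above the reported TCP, where the description says 19 mm ahead of it. I allowed for that afterwards.
- **Blank after tipping:** its tail hung about 39 mm over the edge, not about 15, so the push home was longer.

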